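# Set the coffee table for an evening of cards

### The arm

A 6-joint arm with a two-finger parallel gripper is mounted at the origin on the work surface. World frame = base frame: x ahead of the robot, y to its left, z up, the work surface at z = 0. Lengths are in m, angles in rad, forces in N, time in s.
With the tool pointing down it reaches from about 0.275 to 0.825 m from the base axis. Payload 5.2 kg.
Tool frame: the origin (TCP) lies midway between the tips of the shut fingers; the grasp point (between the pads) lies 19 mm behind it; z points along the fingers, y is the line along which they close (so a half turn about z gives the same grasp; the last joint's range is limited). The gripper opens to 93 mm and grips with 3 to 60 N. Pads are 15 mm wide; open, the fingers measure 128 mm over their backs; the gripper's body (75 mm by 188 mm) begins 65 mm behind the grasp point.
Start: joints at [-1.516, 0.259, 1.535, -0, 1.348, -0.203], TCP at [0.14, -0.532, 0.219] pointing down, gripper open.
Joint ranges: [-3.14, 3.14], [-0.91, 2.08], [0.19, 2.58], [-1.22, 4.36], [0.22, 2.71], [-3.12, 3.12]. Speed limits (rad/s): [2.57, 2.57, 3.14, 3.14, 3.14, 3.14].

### API

Orientations are given as a unit quaternion [x, y, z, w].
In Python, from plant import ctrl, read_camera, camera_info gives the robot as it stands.
- The arm moves only by the tool apply_moves, never from a script. Its argument "commands" is a list of rows, each an object of numbers: "x", "y", "z": the shift along the tool's x, y, z in m; "yaw": the turn about the tool's z in degrees. In form: [{"x": .., "y": .., "z": .., "yaw": ..}, ...]. A call has exactly 10 rows; each row is the pose to reach, as a shift and turn from the pose commanded when the call began, along the tool's axes at that moment; what a row does not reach only later rows make up. A row lasts 1/10 s, in which the tool goes at most 50 mm and 8.59 degrees, less where a joint would pass 70% of its speed; a pose out of reach is approached as far as the arm can. A call with a gripper value outside its range is refused whole. "claw" is the opening, from -1 (shut) to 1 (fully open), set as the call begins (left out, the last holds). The fingers move at their own pace and stop on an object; "squeeze" is the grip in N (left out, the last holds). Time passes only in rows, so rows that repeat a pose let the fingers close, or fill a call up. It gives the time, the measured TCP pose, the force, the opening and the grip force at its end, in the units of the state.
- ctrl.get_obs(): the state, without advancing time (a new reading comes with each control period).
- read_camera(name): name is "side" or "top" or "wrist"; returns the picture (400x640x3 uint8, red, green, blue); there is no depth.
- camera_info(name): a dict with "intrinsics" (3x3 intrinsics, pixels), "camera_from_world" (4x4, takes a point from world to camera coordinates). Camera axes: x right, y down, z forward; pixel columns grow to the right and rows downward; lengths in m; the calibration is good to about 2 mm. A picture is of the moment at which its call begins: read the wrist's pose just before it. camera_info takes no time and is no camera call; for the wrist camera it gives the pose at the moment of the call.
- ctrl.job_done(): hands the job in; it is judged then, once.
The state is a dict: "time_s": time; "qpos": joint angles; "joint_vel": joint speeds; "joint_efforts": joint torques, N m; "ee_pos": TCP position; "tool_rot": TCP orientation; "force": force on the tool from outside, world axes, zero at the start; "wrist_torque": the same for the moment, N m; "grip_width": opening from 0.0 (shut) to 1.0 (fully open); "gripper_force": force on a finger pad.
Only numpy, scipy, OpenCV 4.12 (cv2) and the standard library are available. Lean on these libraries where they do the work, as an engineer would, in place of code of your own. Each camera call takes 0.05 s, during which the arm holds its last target. There are 200 camera calls.

### The job

Get the coffee table ready for an evening of cards. First push the lamp's dimmer lever all the way up (away from the robot, to the end stop) so that you can see, and leave it up while you drop every tealight upright into its own pocket of the wooden holder and pile all the card boxes flat in one square pile centred on the cork mat, long sides along the mat's long sides; only when all that is done, set the lever in line with the brass clip on the dimmer's scale. Leave the clip and the other things on the table (such as the little metal bowl and the remote control) where they are.

Things in the scene. Friction and masses are not known exactly. Their poses are not given: they have to be found in the camera images.
- dimmer: Lamp dimmer, fixed to the table: black base plate 150 x 80 mm, 26 mm high, with a small hinge block and an upright round aluminium scale disc (radius 50 mm) at its y = -24 to -20 mm. Origin: centre of its underside. The lever swings in the dimmer's x-z plane, midway across; its up (bright) end is towards the dimmer's +x, roughly away from the robot.
- lever_hinge (a point): The hinge axis of lever and clip, 40 mm above the table in the middle of the dimmer; the axis runs along the dimmer's y.
- lever_knob (a point): Centre of the lever's knob, 110 mm from the hinge axis. The knob is a black cylinder, 22 mm in diameter and 18 mm long along the dimmer's y, with flat ends that can be pinched from above (fingers closing along the dimmer's y); the rod below it is 9 mm thick. The point's z axis points along the lever, away from the hinge.
- lever (a joint): Lever angle, rad, 0 to 1.3 (end stops). At 0 (dark) it leans 0.65 rad from vertical towards the dimmer's -x, at 0.65 it is upright, at 1.3 (lamp fully up) it leans 0.65 rad towards the dimmer's +x. Stiff hinge (about 0.15 N m, 1.4 N at the knob): it stays where it is left.
- clip (a joint): Angle of the brass clip on the scale, rad, with the same zero, hinge axis and direction as the lever: the lever is in line with the clip when both values are equal. It does not turn by itself (very stiff).
- clip_tip (a point): Outer end of the brass clip, 66 mm from the hinge axis, at the dimmer's y = -22 mm; the clip is a tab 7 x 10 x 22 mm on the rim of the scale disc. The point's z axis points outward along the clip.
- holder: Candle holder fixed to the table: light wooden block 128 x 128 x 18 mm with four round pockets in a 2 x 2 pattern, 68 mm apart. Origin: centre of its underside.
- holder_hole0 (a point): Centre of the mouth of a pocket of the holder, 18 mm above the table. Pocket 44 mm in diameter and 9 mm deep, so its floor is 9 mm above the table.
- holder_hole1 (a point): Centre of the mouth of a pocket of the holder, 18 mm above the table. Pocket 44 mm in diameter and 9 mm deep, so its floor is 9 mm above the table.
- holder_hole2 (a point): Centre of the mouth of a pocket of the holder, 18 mm above the table. Pocket 44 mm in diameter and 9 mm deep, so its floor is 9 mm above the table.
- holder_hole3 (a point): Centre of the mouth of a pocket of the holder, 18 mm above the table. Pocket 44 mm in diameter and 9 mm deep, so its floor is 9 mm above the table.
- mat: Thin cork mat fixed to the table, 80 mm (its x) x 106 mm (its y), 3 mm thick. Origin: centre of its underside. Card boxes lie on it with their long side along its long side (its y).
- tea0: LED tealight: white plastic cylinder 38 mm in diameter and 26 mm high with a small yellow flame to 40 mm (the flame is not solid), about 35 g, standing upright on the table. Origin: centre of its underside. May be absent.
- tea1: LED tealight: white plastic cylinder 38 mm in diameter and 26 mm high with a small yellow flame to 40 mm (the flame is not solid), about 35 g, standing upright on the table. Origin: centre of its underside. May be absent.
- tea2: LED tealight: white plastic cylinder 38 mm in diameter and 26 mm high with a small yellow flame to 40 mm (the flame is not solid), about 35 g, standing upright on the table. Origin: centre of its underside. May be absent.
- box0: Closed box of playing cards, plain white and tan card, 90 mm (its x) x 64 mm (its y) x 20 mm high, about 110 g, lying flat. Origin: centre of its underside. May be absent.
- box1: Closed box of playing cards, plain white and tan card, 90 mm (its x) x 64 mm (its y) x 20 mm high, about 110 g, lying flat. Origin: centre of its underside. May be absent.
- box2: Closed box of playing cards, plain white and tan card, 90 mm (its x) x 64 mm (its y) x 20 mm high, about 110 g, lying flat. Origin: centre of its underside. May be absent.
- trinket: Small metal bowl with an orange band, 53 mm in diameter, 28 mm high; not part of the job.
- remote: Small black remote control 105 x 36 x 17 mm lying flat; not part of the job.
Not all that is in view belongs to the job. What is shaped like the tea0 but blue is not meant.

How it is judged:
By the outcome, as a careful person would: the job done as asked, in the order asked, and still so for the second after the job is handed in, with the robot touching nothing.
Of tea0, tea1, tea2 only 2 to 3 are there at a start; the rules pass over those that are not, and their reading is None.
Of box0, box1, box2 only 2 to 3 are there at a start; the rules pass over those that are not, and their reading is None.
At some moment in a run one of tea0, tea1, tea2, box0, box1, box2 may be knocked a few centimetres aside while the robot is not near it.
It also fails if it takes over 210 s, if anything falls off the work surface, if the arm or the gripper's body presses on something with over 40 N, if the wrist force passes 120 N, or if a joint passes its speed limit or range.

## Working session

There is one attempt and no reset: what is moved stays moved. The work goes in short steps, Python scripts to look and compute and a tool call to move; the robot and the scene stay as the last step left them, time stands still between calls to the robot, and variables do not carry over. Pictures are saved under pics/ and viewed, at most 14 in all, crops included, and the job is handed in when it is done.

Besides the shell and the picture viewer there is one more tool, called in YAML: its name, and indented under it one key for each argument. apply_moves: Moves the arm, as the interface text tells. Its arguments: {"type":"object","properties":{"commands":{"type":"array","items":{"type":"object","properties":{"x":{"type":"number"},"y":{"type":"number"},"z":{"type":"number"},"yaw":{"type":"number"}}}},"claw":{"type":"number"},"squeeze":{"type":"number"}},"required":["commands"]}

```bash
ls; mkdir -p pics
cat > h.py <<'E'
import numpy as np, cv2
from plant import ctrl, read_camera, camera_info
def snap(n,f):
    im=read_camera(n); cv2.imwrite(f'pics/{f}.png',im[:,:,::-1]); return im
def ray(n,u,v,z,info=None):
    i=info or camera_info(n); K=np.array(i['intrinsics']);T=np.array(i['camera_from_world'])
    R=T[:3,:3];c=-R.T@T[:3,3];d=R.T@np.linalg.inv(K)@[u,v,1]
    return c+d*(z-c[2])/d[2]
def proj(n,p,info=None):
    i=info or camera_info(n); q=np.array(i['camera_from_world'])@[*p,1]; q=np.array(i['intrinsics'])@q[:3]; return q[:2]/q[2]
E
python3 - <<'E'
from h import *
for n in('top','side'):
    snap(n,n+'0'); i=camera_info(n); T=np.array(i['camera_from_world']);print(n,np.round(i['intrinsics'],1).tolist(),np.round(-T[:3,:3].T@T[:3,3],3),np.round(T[:3,:3],2).tolist())
o=ctrl.get_obs();print(o)
E
```

```text
pics
top [[409.5, 0.0, 320.7], [0.0, 409.5, 197.8], [0.0, 0.0, 1.0]] [ 0.37  -0.008  1.113] [[-0.01, -1.0, -0.0], [-0.99, 0.01, -0.14], [0.14, 0.0, -0.99]]
side [[484.5, 0.0, 324.7], [0.0, 484.5, 190.1], [0.0, 0.0, 1.0]] [0.434 0.719 0.916] [[-0.99, -0.1, 0.01], [-0.08, 0.74, -0.67], [0.06, -0.67, -0.74]]
{'time_s': 0.1, 'qpos': array([-1.51579115e+00,  2.59266542e-01,  1.53596352e+00,  1.58644083e-05,
        1.34799569e+00, -2.02781575e-01]), 'joint_vel': array([ 7.97287010e-04, -2.76708135e-03, -3.84866510e-03, -5.42644184e-04,
       -2.24601362e-05,  2.31261293e-03]), 'joint_efforts': array([ 1.77969818e-03, -4.38210976e+01, -2.84640241e+01,  7.19596096e-02,
        3.63469042e-02, -5.27724944e-05]), 'ee_pos': array([ 0.14022842, -0.53132086,  0.21790683]), 'tool_rot': array([ 9.91704638e-01,  1.28534988e-01,  6.79920749e-05, -8.13750335e-04]), 'force': array([ 0.23987308, -0.41342371,  0.83469525]), 'wrist_torque': array([ 0.02209603,  0.0047104 , -0.01054926]), 'gripper_force': 0.0, 'grip_width': 0.999858486638007}
```

View pics/top0.png

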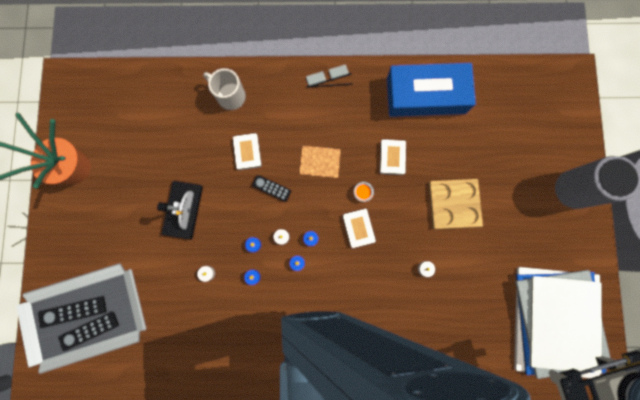

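View pics/side0.png

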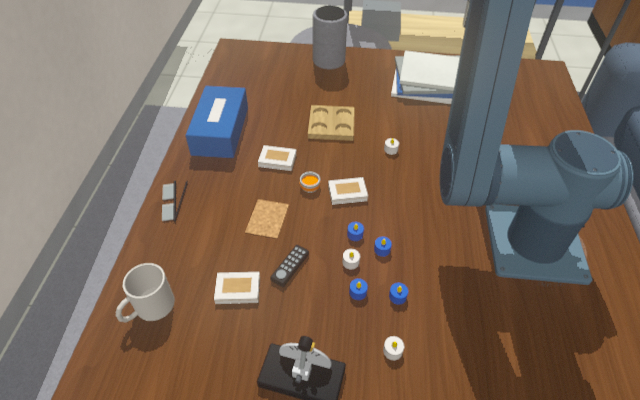

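The top view shows white tealights at (281,237), (205,274) and (427,269). The blue lookalikes at (252,245), (310,239), (297,264) and (251,278) are not meant. The boxes are at (247,151), (393,157) and (359,228), the mat at (320,161), the holder at (456,204) and the dimmer at (181,210). I'll measure these and enlarge the view.

```bash
cat >> h.py <<'E'
def blobs(im,n,kind,z,amin=40,amax=5000,info=None):
    hsv=cv2.cvtColor(im,cv2.COLOR_RGB2HSV)
    if kind=='white': m=((hsv[...,1]<50)&(hsv[...,2]>150))
    if kind=='cork': m=((hsv[...,0]>8)&(hsv[...,0]<20)&(hsv[...,1]>90)&(hsv[...,2]>165))
    if kind=='wood': m=((hsv[...,0]>12)&(hsv[...,0]<26)&(hsv[...,1]>60)&(hsv[...,2]>130))
    m=m.astype(np.uint8)*255
    info=info or camera_info(n); out=[]
    for c in cv2.findContours(m,cv2.RETR_EXTERNAL,cv2.CHAIN_APPROX_NONE)[0]:
        a=cv2.contourArea(c)
        if not amin<a<amax: continue
        w=np.array([ray(n,*p,z,info)[:2] for p in c[:,0].astype(float)],np.float32)
        r=cv2.minAreaRect(w*1000); out.append((c[:,0].mean(0).round(),a,np.round(r[0],1),np.round(r[1],1),round(r[2],1)))
    return out
E
python3 - <<'E'
from h import *
t=cv2.imread('pics/top0.png')[:,:,::-1]; s=cv2.imread('pics/side0.png')[:,:,::-1]
for n,im in(('top',t),('side',s)):
  for k,z in(('white',.02),('cork',.003),('wood',.018)):
    for b in blobs(im,n,k,z):
        if abs(b[2][1])<560 and 200<b[2][0]<800: print(n,k,*b)
a=cv2.resize(t[170:250,140:220],(400,400),interpolation=2);b=cv2.resize(s[325:400,250:350],(400,300),interpolation=2)
c=cv2.resize(t[220:300,190:320],(650,400)[:2],interpolation=2)[:, :400]
o=np.zeros((400,800,3),np.uint8);o[:,:400]=a;o[:300,400:]=b
cv2.imwrite('pics/dim.png',o[:,:,::-1])
cv2.imwrite('pics/tea.png',cv2.resize(t[225:290,190:440],(800,208),interpolation=2)[:,:,::-1])
E
```

```text
top white [524. 299.] 188.5 [ 256.  -528.7] [ 23.4 103.6] 85.5
top white [205. 273.] 181.5 [330.7 299.5] [36.6 42.1] 1.8
top white [427. 269.] 164.5 [ 337.6 -284.2] [37.2 36.3] 89.6
top white [281. 237.] 161.0 [425.2 101.6] [40.  34.5] 89.6
top white [359. 228.] 827.5 [ 447.2 -106.9] [93.2 67.7] 14.1
top white [183. 209.] 235.0 [503.7 370.7] [42.8 93.1] 79.7
top white [393. 157.] 767.5 [ 642.6 -204.2] [67.8 94.5] 86.4
top white [247. 151.] 771.5 [660.4 197.4] [95.3 68.2] 8.2
top cork [359. 228.] 211.5 [ 448.3 -108.8] [55.4 31.8] 14.8
top cork [363. 192.] 186.0 [ 547.7 -120.8] [41.2 41.8] 88.9
top cork [456. 203.] 2219.5 [ 513.7 -375.9] [132.1 132.2] 2.4
top cork [393. 156.] 183.0 [ 648.1 -209.1] [30.6 54.2] 88.3
top cork [320. 161.] 1070.0 [633.9  -3.9] [109.5  82.8] 84.3
top cork [246. 150.] 191.0 [665.8 200.7] [55.6 31.5] 6.8
top wood [359. 228.] 243.5 [ 446.9 -107.5] [57.6 33.9] 14.1
top wood [362. 192.] 153.5 [ 545.3 -119.3] [38.2 38.8] 44.5
top wood [457. 204.] 2407.0 [ 511.5 -373.5] [136.6 139.1] 2.5
top wood [393. 156.] 234.0 [ 643.3 -205. ] [33.  56.8] 88.3
top wood [320. 161
[... 1689 characters left out ...]
2 -109.8] [58.7 34.1] 13.5
side wood [310. 180.] 123.5 [ 545.6 -125.1] [40.9 35.2] 6.5
side wood [388. 181.] 57.0 [ 346.  -144.7] [164.5  16.3] 85.6
side wood [348. 169.] 42.0 [ 449.8 -178.2] [72.9 19. ] 89.1
side wood [277. 155.] 161.0 [ 642.7 -207.5] [33.4 58.2] 87.5
side wood [311. 236.] 2495.0 [526.2  18. ] [584.5 114.4] 88.6
side wood [433. 169.] 69.0 [ 227.5 -207.9] [210.6  10.9] 87.0
side wood [290. 131.] 374.0 [ 622.  -319.9] [ 65.2 168. ] 0.0
side wood [431. 111.] 43.5 [ 218.7 -443.5] [22.7 51.8] 4.7
side wood [425. 121.] 46.5 [ 239.1 -398.9] [ 15.7 135.4] 3.4
side wood [408. 156.] 674.0 [ 289.1 -269. ] [ 59.5 409.4] 0.8
side wood [339. 109.] 1796.0 [ 509.6 -437. ] [139.7 299.7] 2.4
```

View pics/dim.png

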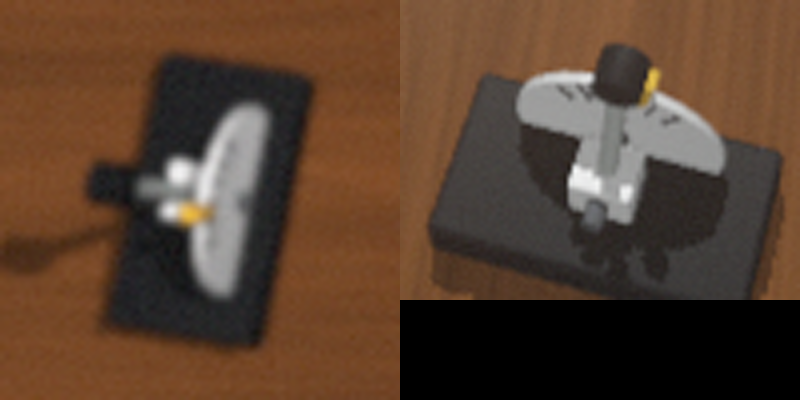

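View pics/tea.png

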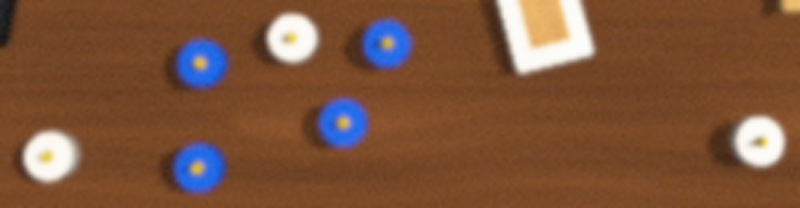

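Three white tealights are confirmed in the crop at (50,155), (291,38) and (759,141); the others are blue. The dimmer lever stands near upright, with the yellow clip at top px (178,212).

Run:
```python
from h import *
P=[(160,55),(312,78),(258,348),(105,325)]
W=np.array([ray('top',140+u/5-.4,170+v/5-.4,.026)[:2] for u,v in P]);c=W.mean(0)
print(W.round(3),c, [np.linalg.norm(W[i]-W[i-1]) for i in range(4)])
d=(W[0]+W[1]-W[2]-W[3]);yaw=np.arctan2(d[1],d[0]);print(yaw)
ex=np.array([np.cos(yaw),np.sin(yaw),0]);ey=np.array([-ex[1],ex[0],0]);h=np.array([*c,.04])
ti,si=camera_info('top'),camera_info('side')
print('obs knob top',140+110/5,170+182/5,'side',250+223/4,325+75/4,'clip top',178,212.4,'side ~313,346')
for a in np.arange(0,1.31,.1):
    t=a-.65;dr=np.sin(t)*ex+[0,0,np.cos(t)]
    k=h+.11*dr;q=h-.022*ey+.058*dr
    print(round(a,2),k.round(3),proj('top',k,ti).round(1),proj('side',k,si).round(1),'clip',proj('top',q,ti).round(1),proj('side',q,si).round(1))
```

```text
[[0.577 0.396]
 [0.564 0.314]
 [0.419 0.337]
 [0.432 0.419]] [0.49819417 0.3666363 ] [np.float64(0.1471089757499166), np.float64(0.08369654913490895), np.float64(0.1467571323965162), np.float64(0.08265175400405816)]
-0.15728933990799931
obs knob top 162.0 206.4 side 305.75 343.75 clip top 178 212.4 side ~313,346
0.0 [0.432 0.377 0.128] [161.5 232. ] [339.  356.4] clip [179.1 221.9] [323.9 350.1]
0.1 [0.441 0.376 0.134] [161.3 228.1] [333.9 353.5] clip [179.  219.9] [321.3 348.6]
0.2 [0.451 0.374 0.139] [161.3 223.9] [328.4 350.7] clip [179.  217.8] [318.6 347.3]
0.3 [0.461 0.373 0.143] [161.5 219.6] [322.5 348.1] clip [179.1 215.6] [315.7 346. ]
0.4 [0.471 0.371 0.147] [161.8 215.1] [316.4 345.6] clip [179.3 213.4] [312.7 344.8]
0.5 [0.482 0.369 0.149] [162.4 210.5] [310.2 343.5] clip [179.6 211.1] [309.6 343.7]
0.6 [0.493 0.367 0.15 ] [163.2 205.9] [303.9 341.5] clip [180.  208.8] [306.4 342.7]
0.7 [0.504 0.366 0.15 ] [164.1 201.4] [297.5 339.9] clip [180.5 206.5] [303.3 341.9]
0.8 [0.514 0.364 0.149] [165.2 197. ] [291.3 338.6] clip [181.  204.3] [300.2 341.2]
0.9 [0.525 0.362 0.147] [166.5 192.7] [285.2 337.6] clip [181.6 202.1] [297.2 340.7]
1.0 [0.535 0.361 0.143] [167.9 188.6] [279.3 336.9] clip [182.3 200.1] [294.2 340.4]
1.1 [0.545 0.359 0.139] [169.4 184.8] [273.8 336.5] clip [183.  198.1] [291.4 340.2]
1.2 [0.555 0.358 0.134] [171.  181.4] [268.6 336.5] clip [183.8 196.3] [288.7 340.2]
1.3 [0.564 0.356 0.128] [172.7 178.2] [263.9 336.9] clip [184.6 194.6] [286.3 340.3]
```

```bash
cat >> h.py <<'E'
def go(p,ang=None,base=None,obs=None):
    """tool shift from present pose to world p; ang = wanted world angle (deg) of the tool x axis (mod 180)"""
    from scipy.spatial.transform import Rotation as Rn
    o=obs or ctrl.get_obs(); R=Rn.from_quat(o['tool_rot']).as_matrix(); a=np.degrees(np.arctan2(R[1,0],R[0,0]))
    d=R.T@(np.array(p)-(o['ee_pos'] if base is None else base))
    y=0 if ang is None else -((ang-a+90)%180-90)
    print('shift',d.round(4),'yaw',round(y,1),'| now',o['ee_pos'].round(4),round(a,2),'q6',o['qpos'][5].round(2),'t',o['time_s'],'F',o['force'].round(1))
E
python3 -c "
from h import *
go([.4437,.3752,.22],-9)"
```

```text
shift [ 5.246e-01 -7.992e-01 -6.000e-04] yaw 23.8 | now [ 0.1402 -0.5313  0.2179] 14.77 q6 -0.2 t 0.1 F [ 0.2 -0.4  0.8]
```

apply_moves:
  commands:
    - {"x": 0.525,"y": -0.8,"z": 0,"yaw": 23.8}
    - {"x": 0.525,"y": -0.8,"z": 0,"yaw": 23.8}
    - {"x": 0.525,"y": -0.8,"z": 0,"yaw": 23.8}
    - {"x": 0.525,"y": -0.8,"z": 0,"yaw": 23.8}
    - {"x": 0.525,"y": -0.8,"z": 0,"yaw": 23.8}
    - {"x": 0.525,"y": -0.8,"z": 0,"yaw": 23.8}
    - {"x": 0.525,"y": -0.8,"z": 0,"yaw": 23.8}
    - {"x": 0.525,"y": -0.8,"z": 0,"yaw": 23.8}
    - {"x": 0.525,"y": -0.8,"z": 0,"yaw": 23.8}
    - {"x": 0.525,"y": -0.8,"z": 0,"yaw": 23.8}
  claw: -1

```text
time_s: 1.1
ee_pos: [0.2988, -0.0558, 0.2188]
tool_rot: [0.997, -0.079, 0.0, 0.0]
force: [1.6, -0.5, -0.6]
grip_width: 0.194
gripper_force: 0.0
```

```bash
python3 -c "
from h import *
go([.4437,.3752,.22],-9)"
```

```text
shift [ 0.0749 -0.4485 -0.0013] yaw -0.1 | now [ 0.2988 -0.0558  0.2188] -9.1 q6 1.17 t 1.1 F [ 1.6 -0.5 -0.6]
```

apply_moves:
  commands:
    - {"x": 0.075,"y": -0.44,"z": 0,"yaw": 0}
    - {"x": 0.075,"y": -0.44,"z": 0,"yaw": 0}
    - {"x": 0.075,"y": -0.44,"z": 0,"yaw": 0}
    - {"x": 0.075,"y": -0.44,"z": 0,"yaw": 0}
    - {"x": 0.075,"y": -0.44,"z": 0,"yaw": 0}
    - {"x": 0.075,"y": -0.44,"z": 0,"yaw": 0}
    - {"x": 0.075,"y": -0.44,"z": 0,"yaw": 0}
    - {"x": 0.075,"y": -0.44,"z": 0,"yaw": 0}
    - {"x": 0.075,"y": -0.44,"z": 0,"yaw": 0}
    - {"x": 0.075,"y": -0.44,"z": 0,"yaw": 0}

```text
time_s: 2.1
ee_pos: [0.4426, 0.3696, 0.2169]
tool_rot: [0.997, -0.077, -0.001, -0.0]
force: [-0.2, -0.3, -0.2]
grip_width: 0.007
gripper_force: 0.0
```

```bash
python3 -c "
from h import *
go([.4437,.3752,.125],-9)
im=snap('wrist','w1');i=camera_info('wrist');T=np.array(i['camera_from_world']);print(np.round(i['intrinsics'],1).tolist(),-T[:3,:3].T@T[:3,3],T[:3,:3].round(2).tolist())
print(proj('wrist',[.491,.3675,.15]))"
```

```text
shift [ 0.0003 -0.0056  0.0919] yaw 0.2 | now [0.4426 0.3696 0.2169] -8.81 q6 2.23 t 2.1 F [-0.2 -0.3 -0.2]
[[317.2, 0.0, 324.3], [0.0, 317.2, 199.7], [0.0, 0.0, 1.0]] [0.51453749 0.35587229 0.38157381] [[-0.15, -0.99, 0.0], [-0.95, 0.15, 0.26], [-0.26, 0.04, -0.96]]
[313.11932554 148.43497571]
```

View pics/w1.png

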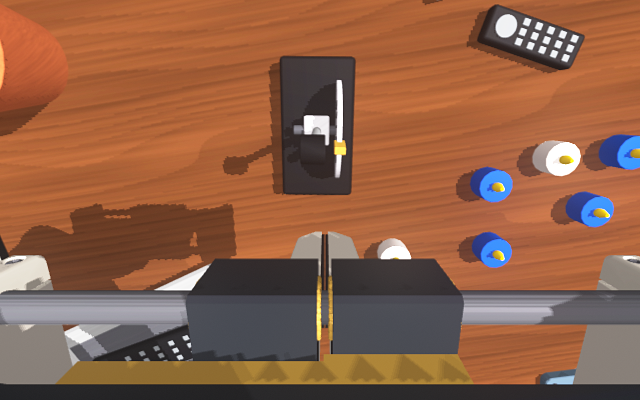

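The knob is at (315,150), within 2 px of the prediction, and the clip is at (340,148). I'll descend and push.

apply_moves:
  commands:
    - {"x": 0,"y": -0.005,"z": 0.045,"yaw": 0}
    - {"x": 0,"y": -0.005,"z": 0.092,"yaw": 0}
    - {"x": 0,"y": -0.005,"z": 0.092,"yaw": 0}
    - {"x": 0.02,"y": -0.005,"z": 0.092,"yaw": 0}
    - {"x": 0.035,"y": -0.005,"z": 0.092,"yaw": 0}
    - {"x": 0.05,"y": -0.005,"z": 0.092,"yaw": 0}
    - {"x": 0.065,"y": -0.005,"z": 0.092,"yaw": 0}
    - {"x": 0.08,"y": -0.005,"z": 0.092,"yaw": 0}
    - {"x": 0.09,"y": -0.005,"z": 0.092,"yaw": 0}
    - {"x": 0.092,"y": -0.005,"z": 0.092,"yaw": 0}

```text
time_s: 3.15
ee_pos: [0.5349, 0.3551, 0.1262]
tool_rot: [0.997, -0.079, -0.0, 0.0]
force: [-1.9, 0.2, -0.8]
grip_width: 0.003
gripper_force: 0.9
```

apply_moves:
  commands:
    - {"x": 0.002,"y": 0,"z": 0,"yaw": 0}
    - {"x": 0.004,"y": 0,"z": 0,"yaw": 0}
    - {"x": 0.006,"y": 0,"z": 0,"yaw": 0}
    - {"x": 0.008,"y": 0,"z": 0,"yaw": 0}
    - {"x": 0.009,"y": 0,"z": 0,"yaw": 0}
    - {"x": 0.01,"y": 0,"z": 0,"yaw": 0}
    - {"x": 0.01,"y": 0,"z": 0,"yaw": 0}
    - {"x": 0.01,"y": 0,"z": 0,"yaw": 0}
    - {"x": 0.01,"y": 0,"z": 0,"yaw": 0}
    - {"x": 0.01,"y": 0,"z": 0,"yaw": 0}

```text
time_s: 4.15
ee_pos: [0.5436, 0.3541, 0.1267]
tool_rot: [0.997, -0.079, 0.0, -0.0]
force: [-2.0, -0.2, -1.4]
grip_width: 0.007
gripper_force: 1.2
```

apply_moves:
  commands:
    - {"x": 0.001,"y": 0,"z": 0,"yaw": 0}
    - {"x": 0.002,"y": 0,"z": 0,"yaw": 0}
    - {"x": 0.003,"y": 0,"z": 0,"yaw": 0}
    - {"x": 0.004,"y": 0,"z": 0,"yaw": 0}
    - {"x": 0.005,"y": 0,"z": 0,"yaw": 0}
    - {"x": 0.005,"y": 0,"z": 0,"yaw": 0}
    - {"x": 0.005,"y": 0,"z": 0,"yaw": 0}
    - {"x": 0.005,"y": 0,"z": 0,"yaw": 0}
    - {"x": 0.005,"y": 0,"z": 0,"yaw": 0}
    - {"x": 0.005,"y": 0,"z": 0,"yaw": 0}

```text
time_s: 5.15
ee_pos: [0.5447, 0.3539, 0.1264]
tool_rot: [0.997, -0.078, -0.004, 0.0]
force: [-12.5, 0.6, 4.2]
grip_width: 0.007
gripper_force: 6.5
```

apply_moves:
  commands:
    - {"x": 0.001,"y": 0,"z": 0,"yaw": 0}
    - {"x": 0.002,"y": 0,"z": 0,"yaw": 0}
    - {"x": 0.003,"y": 0,"z": 0,"yaw": 0}
    - {"x": 0.004,"y": 0,"z": 0,"yaw": 0}
    - {"x": 0.004,"y": 0,"z": 0,"yaw": 0}
    - {"x": 0.004,"y": 0,"z": 0,"yaw": 0}
    - {"x": 0.004,"y": 0,"z": 0,"yaw": 0}
    - {"x": 0.004,"y": 0,"z": 0,"yaw": 0}
    - {"x": 0.004,"y": 0,"z": 0,"yaw": 0}
    - {"x": 0.004,"y": 0,"z": 0,"yaw": 0}

```text
time_s: 6.15
ee_pos: [0.5451, 0.3538, 0.1263]
tool_rot: [0.997, -0.078, -0.007, 0.001]
force: [-21.4, 2.8, 8.4]
grip_width: 0.01
gripper_force: 11.0
```

The lever is at its end stop: it resists with 21 N and has stopped moving. Next I'll back off, rise and hover over the left tealight.

apply_moves:
  commands:
    - {"x": -0.02,"y": 0,"z": 0,"yaw": 0}
    - {"x": -0.04,"y": 0,"z": -0.04,"yaw": 0}
    - {"x": -0.07,"y": 0.03,"z": -0.08,"yaw": 0}
    - {"x": -0.11,"y": 0.05,"z": -0.094,"yaw": 0}
    - {"x": -0.15,"y": 0.07,"z": -0.094,"yaw": 0}
    - {"x": -0.19,"y": 0.085,"z": -0.094,"yaw": 0}
    - {"x": -0.204,"y": 0.087,"z": -0.094,"yaw": 0}
    - {"x": -0.204,"y": 0.087,"z": -0.094,"yaw": 0}
    - {"x": -0.204,"y": 0.087,"z": -0.094,"yaw": 0}
    - {"x": -0.204,"y": 0.087,"z": -0.094,"yaw": 0}
  claw: 0.2

```text
time_s: 7.15
ee_pos: [0.3393, 0.2991, 0.2208]
tool_rot: [0.997, -0.079, 0.001, -0.0]
force: [0.1, 0.1, 0.6]
grip_width: 0.598
gripper_force: 0.0
```

```bash
cat >> h.py <<'E'
from scipy.optimize import minimize
SH={'tea':('cyl',.019,.026),'box':('box',.045,.032,.020),'mat':('box',.04,.053,.003),'holder':('box',.064,.064,.018),'blank':None}
def pts(s,x,y,yaw,z0=0):
    k=SH[s]
    if k[0]=='cyl':
        a=np.linspace(0,2*np.pi,40); P=[[k[1]*np.cos(t),k[1]*np.sin(t),z] for t in a for z in(0,k[2])]
    else: P=[[i*k[1],j*k[2],z] for i in(-1,1) for j in(-1,1) for z in(0,k[3])]
    P=np.array(P);c,q=np.cos(yaw),np.sin(yaw)
    return np.c_[P[:,0]*c-P[:,1]*q+x,P[:,0]*q+P[:,1]*c+y,P[:,2]+z0]
def fit(s,x,y,yaw=0,z0=0,cam='wrist',im=None,info=None,tol=30):
    """fit pose of shape to a picture's mask near the guess; yaw in rad"""
    info=info or camera_info(cam); im=read_camera(cam) if im is None else im
    h=cv2.cvtColor(im,cv2.COLOR_RGB2HSV).astype(int)
    if s in('tea','box'): m=(h[...,1]<75)&(h[...,2]>85)
    else: m=(h[...,0]>9)&(h[...,0]<27)&(h[...,2]>150)&(h[...,1]>60)
    m=cv2.morphologyEx(m.astype(np.uint8),cv2.MORPH_OPEN,np.ones((3,3)))
    def hull(p):
        Q=pts(s,*p,z0);C=np.array(info['camera_from_world']);q=(Q@C[:3,:3].T+C[:3,3])@np.array(info['intrinsics']).T
        return cv2.convexHull((q[:,:2]/q[:,2:]).astype(np.float32))
    u=hull((x,y,yaw)).mean((0,1)); best=None
    for c in cv2.findContours(m,cv2.RETR_EXTERNAL,cv2.CHAIN_APPROX_NONE)[0]:
        if cv2.contourArea(c)<60: continue
        d=np.linalg.norm(c.mean((0,1))-u)
        if best is None or d<best[0]: best=(d,c)
    if best is None or best[0]>tol*3: print(s,'not found near',u); return None
    S=8; c=cv2.convexHull(best[1]).astype(np.float32); lo=c.min((0,1))-12; sz=((c.max((0,1))+12-lo)*S).astype(int)
    M=np.zeros((sz[1],sz[0]),np.uint8); cv2.fillPoly(M,[((c-lo)*S).astype(np.int32)],1); M=cv2.dilate(M,np.ones((S,S)))
    def cost(p):
        A=np.zeros_like(M); cv2.fillPoly(A,[((hull(p)-lo)*S).astype(np.int32)],1)
        return 1-(A&M).sum()/(A|M).sum()
    c0=c.mean((0,1)); g=ray(cam,*c0,z0+.013,info)
    r=minimize(cost,[g[0],g[1],yaw],method='Nelder-Mead',options=dict(initial_simplex=[[g[0],g[1],yaw],[g[0]+.008,g[1],yaw],[g[0],g[1]+.008,yaw],[g[0],g[1],yaw+.15]],xatol=1e-5,fatol=1e-5))
    print(s,'px',c0.round(),'pos',r.x[:2].round(4),'yaw',round(np.degrees(r.x[2]),1),'IoU',round(1-r.fun,3)); return r.x
E
python3 - <<'E'
from h import *
T=cv2.imread('pics/top0.png')[:,:,::-1];Sd=cv2.imread('pics/side0.png')[:,:,::-1]
r=np.radians
for cam,im in(('top',T),('side',Sd)):
  print(cam)
  for s,x,y,a in(('tea',.331,.3,0),('tea',.338,-.284,0),('tea',.425,.102,0),('box',.447,-.107,r(14)),('box',.643,-.204,r(-4)),('box',.66,.197,r(8)),('mat',.634,-.004,r(-6)),('holder',.513,-.375,r(2))): fit(s,x,y,a,cam=cam,im=im)
print('wrist');p=fit('tea',.331,.3)
im=snap('top','top1')
go([p[0],p[1],.013],-9)
E
```

```text
top
tea px [206. 273.] pos [0.3296 0.3001] yaw 0.7 IoU 0.849
tea px [426. 268.] pos [ 0.3373 -0.2835] yaw 11.3 IoU 0.87
tea px [280. 237.] pos [0.4245 0.1022] yaw 1.9 IoU 0.783
box px [361. 230.] pos [ 0.4457 -0.1088] yaw 12.0 IoU 0.848
box px [392. 155.] pos [ 0.6431 -0.2052] yaw -2.0 IoU 0.907
box px [246. 152.] pos [0.6611 0.1981] yaw 7.3 IoU 0.882
mat px [320. 159.] pos [ 0.6339 -0.0039] yaw -6.4 IoU 0.89
holder px [458. 203.] pos [ 0.5128 -0.3741] yaw 1.3 IoU 0.954
side
tea px [392. 349.] pos [0.3287 0.2991] yaw 6.1 IoU 0.93
tea px [391. 147.] pos [ 0.3369 -0.2828] yaw 3.4 IoU 0.913
tea px [351. 259.] pos [0.4235 0.101 ] yaw 4.2 IoU 0.935
box px [345. 190.] pos [ 0.4458 -0.1086] yaw 14.6 IoU 0.917
box px [278. 158.] pos [ 0.6421 -0.2042] yaw -2.2 IoU 0.922
box px [236. 285.] pos [0.6602 0.1975] yaw 7.3 IoU 0.95
mat px [268. 217.] pos [ 0.6326 -0.0042] yaw -5.9 IoU 0.942
holder px [329. 119.] pos [ 0.5118 -0.385 ] yaw 3.5 IoU 0.9
wrist
tea px [323. 186.] pos [0.3295 0.2998] yaw 13.6 IoU 0.975
shift [-0.0093  0.0005  0.2074] yaw -0.1 | now [0.3388 0.2989 0.2204] -9.07 q6 2.2 t 7.25 F [-0.2  0.  -0.3]
```

apply_moves:
  commands:
    - {"x": -0.009,"y": 0,"z": 0.045,"yaw": 0}
    - {"x": -0.009,"y": 0,"z": 0.09,"yaw": 0}
    - {"x": -0.009,"y": 0,"z": 0.135,"yaw": 0}
    - {"x": -0.009,"y": 0,"z": 0.165,"yaw": 0}
    - {"x": -0.009,"y": 0,"z": 0.185,"yaw": 0}
    - {"x": -0.009,"y": 0,"z": 0.2,"yaw": 0}
    - {"x": -0.009,"y": 0,"z": 0.207,"yaw": 0}
    - {"x": -0.009,"y": 0,"z": 0.207,"yaw": 0}
    - {"x": -0.009,"y": 0,"z": 0.207,"yaw": 0}
    - {"x": -0.009,"y": 0,"z": 0.207,"yaw": 0}

```text
time_s: 8.25
ee_pos: [0.3293, 0.3005, 0.0144]
tool_rot: [0.997, -0.079, 0.001, -0.0]
force: [-0.1, 0.3, -0.5]
grip_width: 0.599
gripper_force: 0.0
```

apply_moves:
  commands:
    - {"x": 0,"y": 0,"z": 0,"yaw": 0}
    - {"x": 0,"y": 0,"z": 0,"yaw": 0}
    - {"x": 0,"y": 0,"z": 0,"yaw": 0}
    - {"x": 0,"y": 0,"z": 0,"yaw": 0}
    - {"x": 0,"y": 0,"z": -0.03,"yaw": 0}
    - {"x": 0,"y": 0,"z": -0.07,"yaw": 0}
    - {"x": 0,"y": 0,"z": -0.11,"yaw": 0}
    - {"x": 0,"y": 0,"z": -0.15,"yaw": 0}
    - {"x": 0,"y": 0,"z": -0.19,"yaw": 0}
    - {"x": 0,"y": 0,"z": -0.19,"yaw": 0}
  claw: -1
  squeeze: 12

```text
time_s: 9.25
ee_pos: [0.3313, 0.3018, 0.209]
tool_rot: [0.997, -0.079, 0.005, -0.003]
force: [0.8, 0.4, -0.5]
grip_width: 0.402
gripper_force: 12.0
```

Run:
```python
from h import *
go([.42,-.2,.2],0)
go([.5128,-.38,.2],0)
```

```text
shift [0.1661 0.4818 0.0073] yaw -9.0 | now [0.3313 0.3018 0.209 ] -9.02 q6 2.22 t 9.25 F [ 0.8  0.4 -0.5]
shift [0.286  0.645  0.0073] yaw -9.0 | now [0.3313 0.3018 0.209 ] -9.02 q6 2.22 t 9.25 F [ 0.8  0.4 -0.5]
```

apply_moves:
  commands:
    - {"x": 0.2,"y": 0.645,"z": 0.007,"yaw": -9}
    - {"x": 0.2,"y": 0.645,"z": 0.007,"yaw": -9}
    - {"x": 0.2,"y": 0.645,"z": 0.007,"yaw": -9}
    - {"x": 0.2,"y": 0.645,"z": 0.007,"yaw": -9}
    - {"x": 0.2,"y": 0.645,"z": 0.007,"yaw": -9}
    - {"x": 0.2,"y": 0.645,"z": 0.007,"yaw": -9}
    - {"x": 0.2,"y": 0.645,"z": 0.007,"yaw": -9}
    - {"x": 0.2,"y": 0.645,"z": 0.007,"yaw": -9}
    - {"x": 0.2,"y": 0.645,"z": 0.007,"yaw": -9}
    - {"x": 0.2,"y": 0.645,"z": 0.007,"yaw": -9}

```text
time_s: 10.25
ee_pos: [0.3981, -0.1884, 0.1978]
tool_rot: [1.0, -0.001, -0.0, -0.0]
force: [2.1, 0.3, -0.5]
grip_width: 0.403
gripper_force: 12.0
```

Run:
```python
from h import *
go([.44,-.37,.2],0)
```

```text
shift [ 0.0422  0.1815 -0.0024] yaw -0.1 | now [ 0.3981 -0.1884  0.1978] -0.07 q6 0.88 t 10.25 F [ 2.1  0.3 -0.5]
```

apply_moves:
  commands:
    - {"x": 0.042,"y": 0.175,"z": 0,"yaw": 0}
    - {"x": 0.042,"y": 0.175,"z": 0,"yaw": 0}
    - {"x": 0.042,"y": 0.175,"z": 0,"yaw": 0}
    - {"x": 0.042,"y": 0.175,"z": 0,"yaw": 0}
    - {"x": 0.042,"y": 0.175,"z": 0,"yaw": 0}
    - {"x": 0.042,"y": 0.175,"z": 0,"yaw": 0}
    - {"x": 0.042,"y": 0.175,"z": 0,"yaw": 0}
    - {"x": 0.042,"y": 0.175,"z": 0,"yaw": 0}
    - {"x": 0.042,"y": 0.175,"z": 0,"yaw": 0}
    - {"x": 0.042,"y": 0.175,"z": 0,"yaw": 0}

```text
time_s: 11.25
ee_pos: [0.4408, -0.3608, 0.199]
tool_rot: [1.0, 0.0, 0.0, 0.0]
force: [-0.4, -0.5, -1.0]
grip_width: 0.405
gripper_force: 12.0
```

Run:
```python
from h import *
im=snap('wrist','w2'); p=fit('holder',.513,-.38,0.03,im=im)
c,s=np.cos(p[2]),np.sin(p[2])
for i in(-1,1):
  for j in(-1,1):
    q=[p[0]+.034*(i*c-j*s),p[1]+.034*(i*s+j*c),.018]; print(np.round(q,4),proj('wrist',q).round(1)); cv2.circle(im,tuple(int(v) for v in proj('wrist',q).round()),2,(255,0,0),-1)
cv2.imwrite('pics/w2a.png',im[:,:,::-1]); go([q[0],q[1],.1],np.degrees(p[2]))
```

```text
holder px [383. 123.] pos [ 0.5116 -0.3728] yaw 2.1 IoU 0.511
[ 0.4788 -0.408   0.018 ] [367.8 147.1]
[ 0.4764 -0.3401  0.018 ] [305.  149.4]
[ 0.5468 -0.4056  0.018 ] [367.8  80.2]
[ 0.5443 -0.3376  0.018 ] [301.5  82.8]
shift [ 0.1035 -0.0234  0.099 ] yaw -2.1 | now [ 0.4408 -0.361   0.199 ] 0.01 q6 0.69 t 11.3 F [0.5 0.5 0.7]
```

View pics/w2a.png

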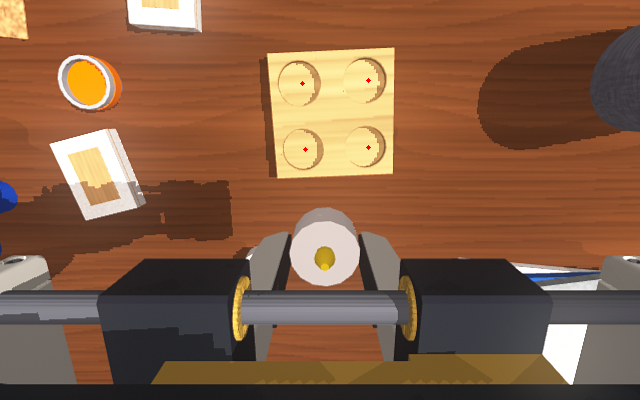

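The four pockets are near (299,84), (364,80), (303,149) and (362,147), with the tealight held upright at (325,245). The holder mask fit is poor (IoU 0.51), so I'll improve it.

Run:
```python
from h import *
im=cv2.imread('pics/w2.png')[:,:,::-1]; h=cv2.cvtColor(im,cv2.COLOR_RGB2HSV)
for p in((330,60),(332,115),(385,120),(273,120),(299,84),(240,120),(450,60),(330,190)): print(p,h[p[1],p[0]])
m=((h[...,0]>15)&(h[...,0]<28)&(h[...,2]>150)).astype(np.uint8)
c=max([c for c in cv2.findContours(m[:200],cv2.RETR_EXTERNAL,cv2.CHAIN_APPROX_NONE)[0]],key=cv2.contourArea)
print(cv2.contourArea(c),cv2.minAreaRect(c))
w=np.array([ray('wrist',*q,.018)[:2] for q in c[:,0].astype(float)],np.float32)*1000;print(cv2.minAreaRect(w))
```

```text
(330, 60) [ 20 120 245]
(332, 115) [ 23 105 252]
(385, 120) [ 20 117 246]
(273, 120) [ 26  95 255]
(299, 84) [ 25  92 254]
(240, 120) [ 11 177 161]
(450, 60) [ 11 177 127]
(330, 190) [ 11 168 161]
14961.5 ((332.81976318359375, 112.90647888183594), (125.68017578125, 126.23513793945312), 87.34931182861328)
((511.3456115722656, -369.5814208984375), (127.62596130371094, 127.48763275146484), 2.4113452434539795)
```

The refit gives a top face of 127.6 × 127.5 mm, which matches the given size. The holder centre is (.5113, -.3696) with yaw 2.4°, and the predicted pockets agree with the picture.

apply_moves:
  commands:
    - {"x": 0.035,"y": 0.015,"z": 0.03,"yaw": 0}
    - {"x": 0.07,"y": 0.03,"z": 0.07,"yaw": 0}
    - {"x": 0.106,"y": 0.041,"z": 0.11,"yaw": 0}
    - {"x": 0.106,"y": 0.041,"z": 0.13,"yaw": 0}
    - {"x": 0.106,"y": 0.041,"z": 0.145,"yaw": 0}
    - {"x": 0.106,"y": 0.041,"z": 0.155,"yaw": 0}
    - {"x": 0.106,"y": 0.041,"z": 0.162,"yaw": 0}
    - {"x": 0.106,"y": 0.041,"z": 0.167,"yaw": 0}
    - {"x": 0.106,"y": 0.041,"z": 0.167,"yaw": 0}
    - {"x": 0.106,"y": 0.041,"z": 0.167,"yaw": 0}

```text
time_s: 12.3
ee_pos: [0.5468, -0.4031, 0.0329]
tool_rot: [1.0, -0.0, 0.001, 0.001]
force: [0.1, -1.2, -0.3]
grip_width: 0.403
gripper_force: 12.0
```

Run:
```python
from h import *
go([.5467,-.4021,.0245],0)
```

```text
shift [-0.0001 -0.001   0.0084] yaw -0.0 | now [ 0.5468 -0.4031  0.0329] -0.05 q6 0.77 t 12.3 F [ 0.1 -1.2 -0.3]
```

Lower, release, rise, then hover over the next tealight.

apply_moves:
  commands:
    - {"x": 0,"y": -0.001,"z": 0.003,"yaw": 0}
    - {"x": 0,"y": -0.001,"z": 0.006,"yaw": 0}
    - {"x": 0,"y": -0.001,"z": 0.008,"yaw": 0}
    - {"x": 0,"y": -0.001,"z": 0.008,"yaw": 0}
    - {"x": 0,"y": -0.001,"z": 0.008,"yaw": 0}
    - {"x": 0,"y": -0.001,"z": 0.008,"yaw": 0}
    - {"x": 0,"y": -0.001,"z": 0.008,"yaw": 0}
    - {"x": 0,"y": -0.001,"z": 0.008,"yaw": 0}
    - {"x": 0,"y": -0.001,"z": 0.008,"yaw": 0}
    - {"x": 0,"y": -0.001,"z": 0.008,"yaw": 0}

```text
time_s: 13.3
ee_pos: [0.5466, -0.4016, 0.0236]
tool_rot: [1.0, -0.0, 0.0, 0.0]
force: [-0.3, 0.6, -0.9]
grip_width: 0.404
gripper_force: 12.0
```

apply_moves:
  commands:
    - {"x": 0,"y": 0,"z": 0,"yaw": 0}
    - {"x": 0,"y": 0,"z": 0,"yaw": 0}
    - {"x": 0,"y": 0,"z": 0,"yaw": 0}
    - {"x": 0,"y": 0,"z": -0.03,"yaw": 0}
    - {"x": 0,"y": 0,"z": -0.07,"yaw": 0}
    - {"x": -0.03,"y": -0.03,"z": -0.12,"yaw": 0}
    - {"x": -0.07,"y": -0.05,"z": -0.165,"yaw": 0}
    - {"x": -0.11,"y": -0.07,"z": -0.18,"yaw": 0}
    - {"x": -0.11,"y": -0.07,"z": -0.18,"yaw": 0}
    - {"x": -0.11,"y": -0.07,"z": -0.18,"yaw": 0}
  claw: 0.2

```text
time_s: 14.3
ee_pos: [0.4356, -0.3311, 0.2065]
tool_rot: [1.0, -0.0, 0.001, 0.002]
force: [0.5, -1.1, -0.4]
grip_width: 0.596
gripper_force: 0.0
```

Run:
```python
from h import *
im=snap('wrist','w3'); fit('tea',.5467,-.4021,0,.009,im=im)
fit('tea',.337,-.284,cam='top')
go([.337,-.284,.15],0)
```

```text
tea px [393.  74.] pos [ 0.5483 -0.402 ] yaw 3.7 IoU 0.979
tea px [425. 268.] pos [ 0.34   -0.2829] yaw 9.5 IoU 0.82
shift [-0.1001 -0.0479  0.0539] yaw -0.1 | now [ 0.437  -0.3319  0.204 ] -0.06 q6 0.72 t 14.4 F [ 0.9  0.4 -0.2]
```

View pics/w3.png

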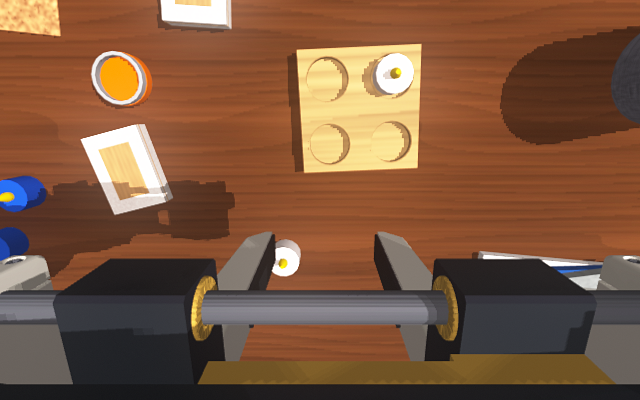

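The first tealight is in its pocket at (394,73). The next one is at (285,257).

apply_moves:
  commands:
    - {"x": -0.04,"y": -0.02,"z": 0,"yaw": 0}
    - {"x": -0.08,"y": -0.04,"z": 0,"yaw": 0}
    - {"x": -0.1,"y": -0.048,"z": 0,"yaw": 0}
    - {"x": -0.1,"y": -0.048,"z": 0,"yaw": 0}
    - {"x": -0.1,"y": -0.048,"z": 0,"yaw": 0}
    - {"x": -0.1,"y": -0.048,"z": 0,"yaw": 0}
    - {"x": -0.1,"y": -0.048,"z": 0,"yaw": 0}
    - {"x": -0.1,"y": -0.048,"z": 0,"yaw": 0}
    - {"x": -0.1,"y": -0.048,"z": 0,"yaw": 0}
    - {"x": -0.1,"y": -0.048,"z": 0,"yaw": 0}

```text
time_s: 15.4
ee_pos: [0.3369, -0.2835, 0.2035]
tool_rot: [1.0, -0.0, -0.0, -0.0]
force: [0.1, 0.7, -0.4]
grip_width: 0.597
gripper_force: 0.0
```

Run:
```python
from h import *
p=fit('tea',.337,-.283); go([p[0],p[1],.0135],0)
```

```text
tea px [325. 177.] pos [ 0.3381 -0.2823] yaw 6.7 IoU 0.98
shift [ 0.0013 -0.0012  0.19  ] yaw -0.0 | now [ 0.3368 -0.2835  0.2035] -0.02 q6 0.62 t 15.45 F [ 0.5 -0.2  0. ]
```

apply_moves:
  commands:
    - {"x": 0.001,"y": -0.001,"z": 0.045,"yaw": 0}
    - {"x": 0.001,"y": -0.001,"z": 0.09,"yaw": 0}
    - {"x": 0.001,"y": -0.001,"z": 0.13,"yaw": 0}
    - {"x": 0.001,"y": -0.001,"z": 0.16,"yaw": 0}
    - {"x": 0.001,"y": -0.001,"z": 0.18,"yaw": 0}
    - {"x": 0.001,"y": -0.001,"z": 0.19,"yaw": 0}
    - {"x": 0.001,"y": -0.001,"z": 0.19,"yaw": 0}
    - {"x": 0.001,"y": -0.001,"z": 0.19,"yaw": 0}
    - {"x": 0.001,"y": -0.001,"z": 0.19,"yaw": 0}
    - {"x": 0.001,"y": -0.001,"z": 0.19,"yaw": 0}

```text
time_s: 16.45
ee_pos: [0.3382, -0.2832, 0.0146]
tool_rot: [1.0, -0.0, 0.001, 0.001]
force: [-0.0, -0.0, 0.1]
grip_width: 0.601
gripper_force: 0.0
```

apply_moves:
  commands:
    - {"x": 0,"y": 0,"z": 0,"yaw": 0}
    - {"x": 0,"y": 0,"z": 0,"yaw": 0}
    - {"x": 0,"y": 0,"z": 0,"yaw": 0}
    - {"x": 0,"y": 0,"z": 0,"yaw": 0}
    - {"x": 0,"y": 0,"z": -0.03,"yaw": 0}
    - {"x": 0,"y": 0,"z": -0.07,"yaw": 0}
    - {"x": 0.04,"y": 0.01,"z": -0.09,"yaw": 0}
    - {"x": 0.08,"y": 0.03,"z": -0.09,"yaw": 0}
    - {"x": 0.12,"y": 0.04,"z": -0.09,"yaw": 0}
    - {"x": 0.16,"y": 0.05,"z": -0.09,"yaw": 0}
  claw: -1

```text
time_s: 17.45
ee_pos: [0.4991, -0.3331, 0.1037]
tool_rot: [1.0, -0.0, 0.0, 0.0]
force: [-0.3, -0.3, -1.2]
grip_width: 0.402
gripper_force: 12.0
```

Run:
```python
from h import *
go([.5438,-.3342,.0245],0)
```

```text
shift [0.0447 0.0011 0.0792] yaw -0.1 | now [ 0.4991 -0.3331  0.1037] -0.05 q6 0.8 t 17.45 F [-0.3 -0.3 -1.2]
```

apply_moves:
  commands:
    - {"x": 0.035,"y": 0.001,"z": 0,"yaw": 0}
    - {"x": 0.045,"y": 0.001,"z": 0.02,"yaw": 0}
    - {"x": 0.045,"y": 0.001,"z": 0.045,"yaw": 0}
    - {"x": 0.045,"y": 0.001,"z": 0.06,"yaw": 0}
    - {"x": 0.045,"y": 0.001,"z": 0.07,"yaw": 0}
    - {"x": 0.045,"y": 0.001,"z": 0.07,"yaw": 0}
    - {"x": 0.045,"y": 0.001,"z": 0.07,"yaw": 0}
    - {"x": 0.045,"y": 0.001,"z": 0.07,"yaw": 0}
    - {"x": 0.045,"y": 0.001,"z": 0.07,"yaw": 0}
    - {"x": 0.045,"y": 0.001,"z": 0.07,"yaw": 0}

```text
time_s: 18.45
ee_pos: [0.5429, -0.334, 0.0345]
tool_rot: [1.0, -0.0, 0.001, 0.0]
force: [-1.1, -0.1, -0.5]
grip_width: 0.402
gripper_force: 12.0
```

Run:
```python
from h import *
go([.5438,-.3342,.0245],0)
fit('tea',.425,.102,cam='top')
```

```text
shift [0.0009 0.0002 0.01  ] yaw -0.0 | now [ 0.5429 -0.334   0.0345] -0.04 q6 0.85 t 18.45 F [-1.1 -0.1 -0.5]
tea px [294. 230.] pos [0.439  0.0672] yaw 5.8 IoU 0.799
```

The third tealight has been knocked, to about (.439, .067). I'll place this one first.

apply_moves:
  commands:
    - {"x": 0.001,"y": 0,"z": 0.004,"yaw": 0}
    - {"x": 0.001,"y": 0,"z": 0.008,"yaw": 0}
    - {"x": 0.001,"y": 0,"z": 0.01,"yaw": 0}
    - {"x": 0.001,"y": 0,"z": 0.01,"yaw": 0}
    - {"x": 0.001,"y": 0,"z": 0.01,"yaw": 0}
    - {"x": 0.001,"y": 0,"z": 0.01,"yaw": 0}
    - {"x": 0.001,"y": 0,"z": 0.01,"yaw": 0}
    - {"x": 0.001,"y": 0,"z": 0.01,"yaw": 0}
    - {"x": 0.001,"y": 0,"z": 0.01,"yaw": 0}
    - {"x": 0.001,"y": 0,"z": 0.01,"yaw": 0}

```text
time_s: 19.5
ee_pos: [0.5436, -0.3336, 0.0236]
tool_rot: [1.0, -0.0, 0.0, -0.0]
force: [0.5, -0.2, -0.4]
grip_width: 0.403
gripper_force: 12.0
```

apply_moves:
  commands:
    - {"x": 0,"y": 0,"z": 0,"yaw": 0}
    - {"x": 0,"y": 0,"z": 0,"yaw": 0}
    - {"x": 0,"y": 0,"z": 0,"yaw": 0}
    - {"x": 0,"y": 0,"z": -0.03,"yaw": 0}
    - {"x": 0,"y": 0,"z": -0.07,"yaw": 0}
    - {"x": -0.03,"y": -0.03,"z": -0.12,"yaw": 0}
    - {"x": -0.06,"y": -0.07,"z": -0.165,"yaw": 0}
    - {"x": -0.08,"y": -0.11,"z": -0.18,"yaw": 0}
    - {"x": -0.1,"y": -0.15,"z": -0.18,"yaw": 0}
    - {"x": -0.1,"y": -0.15,"z": -0.18,"yaw": 0}
  claw: 0.2

```text
time_s: 20.5
ee_pos: [0.4421, -0.1806, 0.2053]
tool_rot: [1.0, 0.0, 0.001, 0.0]
force: [-0.1, -0.3, -0.3]
grip_width: 0.604
gripper_force: 0.0
```

Run:
```python
from h import *
im=snap('top','top2')
fit('tea',.439,.067,cam='top',im=im);fit('tea',.5467,-.4021,0,.009,cam='top',im=im);fit('tea',.5438,-.3342,0,.009,cam='top',im=im)
r=np.radians
for s,x,y,a in(('box',.447,-.107,r(14)),('box',.643,-.204,r(-4)),('box',.66,.197,r(8))): fit(s,x,y,a,cam='top',im=im)
cv2.imwrite('pics/top2c.png',cv2.resize(im[120:300,150:500],(777,400),interpolation=2)[:,:,::-1])
go([.43,.067,.2],0)
```

```text
tea px [293. 232.] pos [0.4371 0.0685] yaw 8.8 IoU 0.819
tea px [481. 208.] pos [ 0.502  -0.4288] yaw -11.1 IoU 0.578
tea px [481. 208.] pos [ 0.502  -0.4288] yaw -11.1 IoU 0.578
box px [358. 230.] pos [ 0.4465 -0.1038] yaw 14.6 IoU 0.922
box px [392. 155.] pos [ 0.6439 -0.2066] yaw -2.0 IoU 0.907
box px [246. 151.] pos [0.6609 0.1986] yaw 5.1 IoU 0.884
shift [-0.0111 -0.2461  0.0055] yaw 0.1 | now [ 0.4414 -0.1791  0.2053] 0.09 q6 0.95 t 20.55 F [-0.9  2.8 -0.6]
```

View pics/top2c.png

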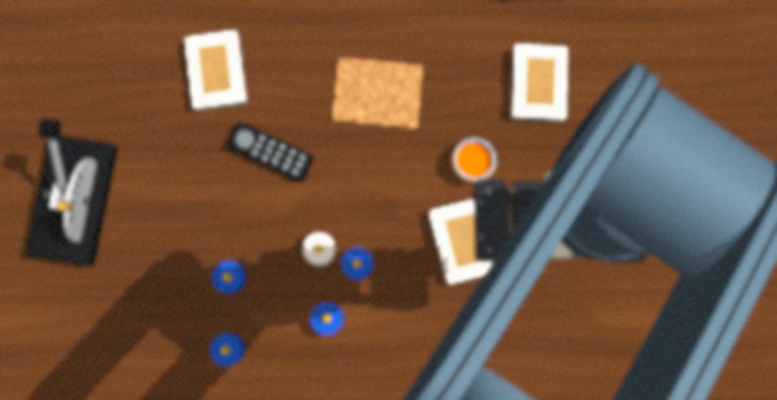

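The white tealight is at crop (319,248) with a blue one close beside it at (357,263), about 49 mm centre to centre. I'll close the fingers across that line, with tool x at about 68°.

apply_moves:
  commands:
    - {"x": -0.004,"y": -0.05,"z": 0,"yaw": -8.5}
    - {"x": -0.004,"y": -0.09,"z": 0,"yaw": -17}
    - {"x": -0.004,"y": -0.14,"z": 0,"yaw": -25.5}
    - {"x": -0.004,"y": -0.19,"z": 0,"yaw": -34}
    - {"x": -0.004,"y": -0.23,"z": 0,"yaw": -42.5}
    - {"x": -0.004,"y": -0.246,"z": 0,"yaw": -51}
    - {"x": -0.004,"y": -0.246,"z": 0,"yaw": -59.5}
    - {"x": -0.004,"y": -0.246,"z": 0,"yaw": -68}
    - {"x": -0.004,"y": -0.246,"z": 0,"yaw": -68}
    - {"x": -0.004,"y": -0.246,"z": 0,"yaw": -68}

```text
time_s: 21.55
ee_pos: [0.4401, 0.0622, 0.2035]
tool_rot: [0.83, 0.557, 0.0, 0.0]
force: [-0.2, -0.3, -0.4]
grip_width: 0.601
gripper_force: 0.0
```

Run:
```python
from h import *
i=camera_info('wrist');im=snap('wrist','w4');p=fit('tea',.438,.068,im=im,info=i); go([p[0],p[1],.0135],68)
h=cv2.cvtColor(im,cv2.COLOR_RGB2HSV);m=((h[...,0]>105)&(h[...,0]<125)&(h[...,1]>150)).astype(np.uint8)
for c in cv2.findContours(m,0,1)[0]:
  if cv2.contourArea(c)>200: q=ray('wrist',*c.mean((0,1)),.013,i); print(c.mean((0,1)),q.round(3),np.linalg.norm(q[:2]-p[:2]).round(3),np.degrees(np.arctan2(*(q[:2]-p[:2])[::-1])).round())
```

```text
tea px [321. 178.] pos [0.4376 0.0683] yaw 7.3 IoU 0.974
shift [ 0.0048 -0.0046  0.19  ] yaw -0.3 | now [0.4401 0.0622 0.2035] 67.74 q6 0.28 t 21.6 F [-0.3  0.1  0.6]
[320.46153846 218.87912088] [0.418 0.02  0.013] 0.052 -112.0
[257.69072165 209.28865979] [0.355 0.059 0.013] 0.083 -174.0
[181.18421053 124.57017544] [0.319 0.178 0.013] 0.161 137.0
[251.66666667  93.98148148] [0.404 0.177 0.013] 0.114 107.0
```

apply_moves:
  commands:
    - {"x": 0.005,"y": -0.005,"z": 0.045,"yaw": 0}
    - {"x": 0.005,"y": -0.005,"z": 0.09,"yaw": 0}
    - {"x": 0.005,"y": -0.005,"z": 0.13,"yaw": 0}
    - {"x": 0.005,"y": -0.005,"z": 0.16,"yaw": 0}
    - {"x": 0.005,"y": -0.005,"z": 0.18,"yaw": 0}
    - {"x": 0.005,"y": -0.005,"z": 0.19,"yaw": 0}
    - {"x": 0.005,"y": -0.005,"z": 0.19,"yaw": 0}
    - {"x": 0.005,"y": -0.005,"z": 0.19,"yaw": 0}
    - {"x": 0.005,"y": -0.005,"z": 0.19,"yaw": 0}
    - {"x": 0.005,"y": -0.005,"z": 0.19,"yaw": 0}

```text
time_s: 22.6
ee_pos: [0.438, 0.0689, 0.0146]
tool_rot: [0.829, 0.559, 0.001, 0.001]
force: [0.1, 0.1, -0.2]
grip_width: 0.6
gripper_force: 0.0
```

apply_moves:
  commands:
    - {"x": 0,"y": 0,"z": 0,"yaw": 0}
    - {"x": 0,"y": 0,"z": 0,"yaw": 0}
    - {"x": 0,"y": 0,"z": 0,"yaw": 0}
    - {"x": 0,"y": 0,"z": 0,"yaw": 0}
    - {"x": 0,"y": 0,"z": -0.03,"yaw": 0}
    - {"x": 0,"y": 0,"z": -0.07,"yaw": 0}
    - {"x": 0,"y": 0,"z": -0.11,"yaw": 0}
    - {"x": 0,"y": 0,"z": -0.15,"yaw": 0}
    - {"x": 0,"y": 0,"z": -0.15,"yaw": 8.5}
    - {"x": 0,"y": 0,"z": -0.15,"yaw": 17}
  claw: -1

```text
time_s: 23.6
ee_pos: [0.4379, 0.0689, 0.1651]
tool_rot: [0.904, 0.428, 0.001, 0.001]
force: [-0.8, -0.4, -0.6]
grip_width: 0.402
gripper_force: 12.0
```

Run:
```python
from h import *
go([.4759,-.3371,.16],0)
```

```text
shift [-0.2898  0.2868  0.0054] yaw 50.6 | now [0.4379 0.0689 0.1651] 50.64 q6 0.59 t 23.6 F [-0.8 -0.4 -0.6]
```

apply_moves:
  commands:
    - {"x": -0.03,"y": 0.03,"z": 0,"yaw": 8.5}
    - {"x": -0.06,"y": 0.06,"z": 0,"yaw": 17}
    - {"x": -0.09,"y": 0.09,"z": 0,"yaw": 25.5}
    - {"x": -0.12,"y": 0.12,"z": 0,"yaw": 34}
    - {"x": -0.15,"y": 0.15,"z": 0,"yaw": 42.5}
    - {"x": -0.18,"y": 0.18,"z": 0,"yaw": 50.6}
    - {"x": -0.215,"y": 0.212,"z": 0,"yaw": 50.6}
    - {"x": -0.25,"y": 0.247,"z": 0,"yaw": 50.6}
    - {"x": -0.28,"y": 0.277,"z": 0,"yaw": 50.6}
    - {"x": -0.29,"y": 0.287,"z": 0,"yaw": 50.6}

```text
time_s: 24.6
ee_pos: [0.4771, -0.3413, 0.163]
tool_rot: [1.0, 0.002, -0.0, 0.001]
force: [0.5, -0.7, -1.0]
grip_width: 0.406
gripper_force: 12.0
```

Run:
```python
from h import *
go([.4759,-.3371,.033],0)
```

```text
shift [-0.0012 -0.0044  0.13  ] yaw 0.2 | now [ 0.4771 -0.3413  0.163 ] 0.19 q6 0.76 t 24.6 F [ 0.5 -0.7 -1. ]
```

apply_moves:
  commands:
    - {"x": -0.001,"y": -0.003,"z": 0.02,"yaw": 0}
    - {"x": -0.001,"y": -0.003,"z": 0.05,"yaw": 0}
    - {"x": -0.001,"y": -0.003,"z": 0.08,"yaw": 0}
    - {"x": -0.001,"y": -0.003,"z": 0.11,"yaw": 0}
    - {"x": -0.001,"y": -0.003,"z": 0.125,"yaw": 0}
    - {"x": -0.001,"y": -0.003,"z": 0.13,"yaw": 0}
    - {"x": -0.001,"y": -0.003,"z": 0.13,"yaw": 0}
    - {"x": -0.001,"y": -0.003,"z": 0.13,"yaw": 0}
    - {"x": -0.001,"y": -0.003,"z": 0.13,"yaw": 0}
    - {"x": -0.001,"y": -0.003,"z": 0.13,"yaw": 0}

```text
time_s: 25.6
ee_pos: [0.4769, -0.3345, 0.0346]
tool_rot: [1.0, 0.003, 0.001, 0.001]
force: [-0.9, -0.6, -0.9]
grip_width: 0.405
gripper_force: 12.0
```

Run:
```python
from h import *
go([.4759,-.3371,.0245],0)
```

```text
shift [-0.001   0.0026  0.0101] yaw 0.4 | now [ 0.4769 -0.3345  0.0346] 0.38 q6 0.76 t 25.6 F [-0.9 -0.6 -0.9]
```

apply_moves:
  commands:
    - {"x": -0.001,"y": 0.0025,"z": 0.004,"yaw": 0}
    - {"x": -0.001,"y": 0.0025,"z": 0.008,"yaw": 0}
    - {"x": -0.001,"y": 0.0025,"z": 0.01,"yaw": 0}
    - {"x": -0.001,"y": 0.0025,"z": 0.01,"yaw": 0}
    - {"x": -0.001,"y": 0.0025,"z": 0.01,"yaw": 0}
    - {"x": -0.001,"y": 0.0025,"z": 0.01,"yaw": 0}
    - {"x": -0.001,"y": 0.0025,"z": 0.01,"yaw": 0}
    - {"x": -0.001,"y": 0.0025,"z": 0.01,"yaw": 0}
    - {"x": -0.001,"y": 0.0025,"z": 0.01,"yaw": 0}
    - {"x": -0.001,"y": 0.0025,"z": 0.01,"yaw": 0}

```text
time_s: 26.6
ee_pos: [0.4754, -0.3365, 0.0236]
tool_rot: [1.0, 0.003, 0.0, 0.0]
force: [0.0, 0.9, -1.7]
grip_width: 0.406
gripper_force: 12.0
```

apply_moves:
  commands:
    - {"x": 0,"y": 0,"z": 0,"yaw": 0}
    - {"x": 0,"y": 0,"z": 0,"yaw": 0}
    - {"x": 0,"y": 0,"z": 0,"yaw": 0}
    - {"x": 0,"y": 0,"z": -0.03,"yaw": 0}
    - {"x": 0,"y": 0,"z": -0.07,"yaw": 0}
    - {"x": -0.02,"y": 0,"z": -0.12,"yaw": 0}
    - {"x": -0.035,"y": 0,"z": -0.165,"yaw": 0}
    - {"x": -0.035,"y": 0,"z": -0.18,"yaw": 0}
    - {"x": -0.035,"y": 0,"z": -0.18,"yaw": 0}
    - {"x": -0.035,"y": 0,"z": -0.18,"yaw": 0}
  claw: 0.2

```text
time_s: 27.6
ee_pos: [0.4402, -0.3365, 0.203]
tool_rot: [1.0, 0.003, -0.0, -0.0]
force: [0.9, 0.4, -0.3]
grip_width: 0.603
gripper_force: 0.0
```

Run:
```python
from h import *
i=camera_info('wrist');im=snap('wrist','w5')
for x,y in((.5467,-.4021),(.5438,-.3342),(.4759,-.3371)): fit('tea',x,y,0,.009,im=im,info=i)
p=fit('box',.4465,-.106,.25,cam='top'); go([p[0],p[1],.2],14.5)
```

```text
tea px [387.  80.] pos [ 0.5472 -0.4015] yaw 6.9 IoU 0.979
tea px [321.  80.] pos [ 0.5438 -0.3338] yaw 9.9 IoU 0.977
tea px [324. 153.] pos [ 0.475  -0.3365] yaw 4.3 IoU 0.981
box px [360. 229.] pos [ 0.4463 -0.1095] yaw 13.0 IoU 0.855
shift [ 0.008  -0.2263  0.0021] yaw -14.1 | now [ 0.4398 -0.3359  0.2015] 0.38 q6 0.71 t 27.7 F [-0.3  0.2 -0.7]
```

View pics/w5.png

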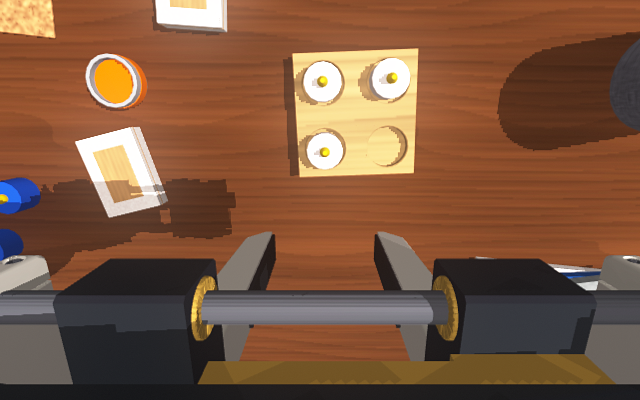

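All three tealights sit upright in their pockets at (387,80), (321,80) and (324,153). On to the nearest box.

apply_moves:
  commands:
    - {"x": 0.008,"y": -0.05,"z": 0,"yaw": -7}
    - {"x": 0.008,"y": -0.09,"z": 0,"yaw": -14}
    - {"x": 0.008,"y": -0.14,"z": 0,"yaw": -14}
    - {"x": 0.008,"y": -0.19,"z": 0,"yaw": -14}
    - {"x": 0.008,"y": -0.225,"z": 0,"yaw": -14}
    - {"x": 0.008,"y": -0.225,"z": 0,"yaw": -14}
    - {"x": 0.008,"y": -0.225,"z": 0,"yaw": -14}
    - {"x": 0.008,"y": -0.225,"z": 0,"yaw": -14}
    - {"x": 0.008,"y": -0.225,"z": 0,"yaw": -14}
    - {"x": 0.008,"y": -0.225,"z": 0,"yaw": -14}
  claw: 0.8

```text
time_s: 28.7
ee_pos: [0.4469, -0.1128, 0.2032]
tool_rot: [0.992, 0.124, -0.0, -0.0]
force: [0.0, -0.2, 0.1]
grip_width: 0.897
gripper_force: 0.0
```

Run:
```python
from h import *
i=camera_info('wrist');im=snap('wrist','w6')
p=fit('box',.4465,-.108,.25,im=im,info=i); go([p[0],p[1],.008],np.degrees(p[2]))
```

```text
box px [317. 176.] pos [ 0.4463 -0.1064] yaw 13.6 IoU 0.98
shift [ 0.001  -0.0062  0.1953] yaw 0.7 | now [ 0.4469 -0.1127  0.2033] 14.28 q6 0.83 t 28.75 F [ 0.4  0.  -0. ]
```

apply_moves:
  commands:
    - {"x": 0.001,"y": -0.006,"z": 0.045,"yaw": 0.7}
    - {"x": 0.001,"y": -0.006,"z": 0.09,"yaw": 0.7}
    - {"x": 0.001,"y": -0.006,"z": 0.13,"yaw": 0.7}
    - {"x": 0.001,"y": -0.006,"z": 0.16,"yaw": 0.7}
    - {"x": 0.001,"y": -0.006,"z": 0.18,"yaw": 0.7}
    - {"x": 0.001,"y": -0.006,"z": 0.192,"yaw": 0.7}
    - {"x": 0.001,"y": -0.006,"z": 0.196,"yaw": 0.7}
    - {"x": 0.001,"y": -0.006,"z": 0.196,"yaw": 0.7}
    - {"x": 0.001,"y": -0.006,"z": 0.196,"yaw": 0.7}
    - {"x": 0.001,"y": -0.006,"z": 0.196,"yaw": 0.7}

```text
time_s: 29.75
ee_pos: [0.4471, -0.1061, 0.0084]
tool_rot: [0.993, 0.119, 0.001, 0.001]
force: [-0.3, 0.4, 0.1]
grip_width: 0.901
gripper_force: 0.0
```

apply_moves:
  commands:
    - {"x": 0,"y": 0,"z": 0,"yaw": 0}
    - {"x": 0,"y": 0,"z": 0,"yaw": 0}
    - {"x": 0,"y": 0,"z": 0,"yaw": 0}
    - {"x": 0,"y": 0,"z": 0,"yaw": 0}
    - {"x": 0,"y": 0,"z": -0.03,"yaw": 0}
    - {"x": 0,"y": 0,"z": -0.07,"yaw": 0}
    - {"x": 0,"y": 0,"z": -0.11,"yaw": 0}
    - {"x": 0,"y": 0,"z": -0.15,"yaw": 0}
    - {"x": 0,"y": 0,"z": -0.2,"yaw": 0}
    - {"x": 0,"y": 0,"z": -0.2,"yaw": 0}
  claw: -1
  squeeze: 15

```text
time_s: 30.75
ee_pos: [0.4499, -0.1073, 0.214]
tool_rot: [0.993, 0.119, 0.005, 0.003]
force: [1.5, 0.1, -1.0]
grip_width: 0.687
gripper_force: 15.0
```

Run:
```python
from h import *
go([.6335,-.05,.205],84)
```

```text
shift [ 0.1918 -0.0123  0.0107] yaw -70.3 | now [ 0.4499 -0.1073  0.214 ] 13.69 q6 0.86 t 30.75 F [ 1.5  0.1 -1. ]
```

apply_moves:
  commands:
    - {"x": 0.04,"y": 0,"z": 0,"yaw": -8.5}
    - {"x": 0.08,"y": 0.005,"z": 0,"yaw": -17}
    - {"x": 0.12,"y": 0.01,"z": 0,"yaw": -25.5}
    - {"x": 0.16,"y": 0.02,"z": 0,"yaw": -34}
    - {"x": 0.183,"y": 0.026,"z": 0,"yaw": -42.5}
    - {"x": 0.183,"y": 0.026,"z": 0,"yaw": -51}
    - {"x": 0.183,"y": 0.026,"z": 0,"yaw": -59.5}
    - {"x": 0.183,"y": 0.026,"z": 0,"yaw": -68}
    - {"x": 0.183,"y": 0.026,"z": 0,"yaw": -70.3}
    - {"x": 0.183,"y": 0.026,"z": 0,"yaw": -70.3}

```text
time_s: 31.75
ee_pos: [0.6298, -0.0875, 0.2059]
tool_rot: [0.743, 0.669, -0.001, -0.001]
force: [0.6, 0.1, -1.4]
grip_width: 0.687
gripper_force: 15.0
```

Run:
```python
from h import *
i=camera_info('wrist');im=snap('wrist','w7')
p=fit('mat',.6335,-.004,-.1,im=im,info=i); go([.633,-.004,.06],84)
h=cv2.cvtColor(im,cv2.COLOR_RGB2HSV)
m=((h[...,0]>11)&(h[...,0]<26)&(h[...,2]>170)).astype(np.uint8);m=cv2.morphologyEx(m,cv2.MORPH_CLOSE,np.ones((5,5)));m=cv2.morphologyEx(m,cv2.MORPH_OPEN,np.ones((5,5)))
for c in cv2.findContours(m,0,1)[0]:
  if cv2.contourArea(c)>1500: print(cv2.contourArea(c),cv2.boundingRect(c),cv2.minAreaRect(np.array([ray('wrist',*q,.003,i)[:2] for q in c[:,0].astype(float)],np.float32)*1000))
```

```text
mat px [328. 106.] pos [0.6427 0.004 ] yaw 3.8 IoU 0.678
shift [ 0.0833 -0.0054  0.1462] yaw -0.1 | now [ 0.6298 -0.0875  0.2062] 83.9 q6 -0.21 t 31.8 F [ 0.1 -0.5  0.3]
9322.5 (235, 170, 152, 121) ((604.2353515625, -155.04371643066406), (157.70391845703125, 183.89332580566406), 84.0630874633789)
6909.5 (284, 51, 73, 100) ((633.7352905273438, -2.6740989685058594), (104.8336410522461, 79.65935516357422), 83.96692657470703)
```

View pics/w7.png

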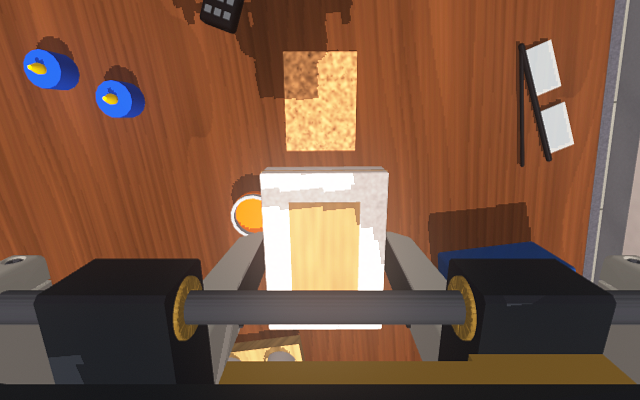

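The mat spans (284–357, 51–151) and measures 104.8 × 79.7 mm, centred at (.6337, -.0027) with its long axis at 84.0°. I'll place the box there.

apply_moves:
  commands:
    - {"x": 0.04,"y": -0.002,"z": 0.02,"yaw": 0}
    - {"x": 0.08,"y": -0.005,"z": 0.05,"yaw": 0}
    - {"x": 0.0855,"y": -0.005,"z": 0.09,"yaw": 0}
    - {"x": 0.0855,"y": -0.005,"z": 0.12,"yaw": 0}
    - {"x": 0.0855,"y": -0.005,"z": 0.15,"yaw": 0}
    - {"x": 0.0855,"y": -0.005,"z": 0.165,"yaw": 0}
    - {"x": 0.0855,"y": -0.005,"z": 0.172,"yaw": 0}
    - {"x": 0.0855,"y": -0.005,"z": 0.175,"yaw": 0}
    - {"x": 0.0855,"y": -0.005,"z": 0.175,"yaw": 0}
    - {"x": 0.0855,"y": -0.005,"z": 0.175,"yaw": 0}

```text
time_s: 32.8
ee_pos: [0.6355, -0.0024, 0.0341]
tool_rot: [0.743, 0.669, 0.001, 0.001]
force: [0.5, 0.3, -0.5]
grip_width: 0.687
gripper_force: 15.0
```

Run:
```python
from h import *
go([.6337,-.0019,.0125],84)
```

```text
shift [ 0.0004 -0.0019  0.0216] yaw -0.0 | now [ 0.6355 -0.0024  0.0341] 83.95 q6 -0.07 t 32.8 F [ 0.5  0.3 -0.5]
```

apply_moves:
  commands:
    - {"x": 0.0005,"y": -0.002,"z": 0.008,"yaw": 0}
    - {"x": 0.0005,"y": -0.002,"z": 0.015,"yaw": 0}
    - {"x": 0.0005,"y": -0.002,"z": 0.019,"yaw": 0}
    - {"x": 0.0005,"y": -0.002,"z": 0.0215,"yaw": 0}
    - {"x": 0.0005,"y": -0.002,"z": 0.0215,"yaw": 0}
    - {"x": 0.0005,"y": -0.002,"z": 0.0215,"yaw": 0}
    - {"x": 0.0005,"y": -0.002,"z": 0.0215,"yaw": 0}
    - {"x": 0.0005,"y": -0.002,"z": 0.0215,"yaw": 0}
    - {"x": 0.0005,"y": -0.002,"z": 0.0215,"yaw": 0}
    - {"x": 0.0005,"y": -0.002,"z": 0.0215,"yaw": 0}

```text
time_s: 33.8
ee_pos: [0.6324, -0.0015, 0.0111]
tool_rot: [0.743, 0.669, -0.0, -0.0]
force: [-0.5, 0.1, -1.5]
grip_width: 0.687
gripper_force: 15.0
```

apply_moves:
  commands:
    - {"x": 0,"y": 0,"z": 0,"yaw": 0}
    - {"x": 0,"y": 0,"z": 0,"yaw": 0}
    - {"x": 0,"y": 0,"z": 0,"yaw": 0}
    - {"x": 0,"y": 0,"z": 0,"yaw": 0}
    - {"x": 0,"y": 0,"z": -0.03,"yaw": 0}
    - {"x": 0,"y": 0,"z": -0.07,"yaw": 0}
    - {"x": 0,"y": 0,"z": -0.12,"yaw": 0}
    - {"x": 0,"y": 0,"z": -0.16,"yaw": 0}
    - {"x": 0,"y": 0,"z": -0.19,"yaw": 0}
    - {"x": 0,"y": 0,"z": -0.19,"yaw": 0}
  claw: 0.8

```text
time_s: 34.8
ee_pos: [0.6353, -0.0019, 0.2071]
tool_rot: [0.743, 0.669, 0.003, 0.004]
force: [-0.2, 0.2, 0.1]
grip_width: 0.901
gripper_force: 0.0
```

Run:
```python
from h import *
i=camera_info('wrist');im=snap('wrist','w8')
fit('box',.6337,-.0027,np.radians(84),.003,im=im,info=i)
go([.643,-.206,.2],-2)
```

```text
box px [319. 173.] pos [ 0.6325 -0.0022] yaw 84.6 IoU 0.978
shift [-0.2023  0.0305  0.0042] yaw 86.0 | now [ 0.6339 -0.0016  0.2039] 83.98 q6 -0.07 t 34.85 F [ 0.1  0.7 -0.5]
```

apply_moves:
  commands:
    - {"x": -0.02,"y": 0.003,"z": 0,"yaw": 8.5}
    - {"x": -0.04,"y": 0.006,"z": 0,"yaw": 17}
    - {"x": -0.06,"y": 0.009,"z": 0,"yaw": 25.5}
    - {"x": -0.09,"y": 0.013,"z": 0,"yaw": 34}
    - {"x": -0.12,"y": 0.018,"z": 0,"yaw": 42.5}
    - {"x": -0.15,"y": 0.023,"z": 0,"yaw": 51}
    - {"x": -0.18,"y": 0.027,"z": 0,"yaw": 59.5}
    - {"x": -0.202,"y": 0.03,"z": 0,"yaw": 68}
    - {"x": -0.202,"y": 0.03,"z": 0,"yaw": 76.5}
    - {"x": -0.202,"y": 0.03,"z": 0,"yaw": 85}

```text
time_s: 35.85
ee_pos: [0.6399, -0.2063, 0.1982]
tool_rot: [1.0, -0.013, -0.002, -0.001]
force: [-0.4, 0.2, 0.2]
grip_width: 0.897
gripper_force: 0.0
```

Run:
```python
from h import *
i=camera_info('wrist');im=snap('wrist','w9')
p=fit('box',.6435,-.206,-.03,im=im,info=i); go([p[0],p[1],.008],np.degrees(p[2]))
```

```text
box px [324. 178.] pos [ 0.642  -0.2036] yaw -3.7 IoU 0.979
shift [ 0.0027 -0.0019  0.1903] yaw 1.8 | now [ 0.6399 -0.2058  0.1983] -1.88 q6 1.13 t 35.9 F [-0.4  0.3 -0.1]
```

apply_moves:
  commands:
    - {"x": 0.002,"y": -0.002,"z": 0.045,"yaw": 1.8}
    - {"x": 0.002,"y": -0.002,"z": 0.09,"yaw": 1.8}
    - {"x": 0.002,"y": -0.002,"z": 0.13,"yaw": 1.8}
    - {"x": 0.002,"y": -0.002,"z": 0.155,"yaw": 1.8}
    - {"x": 0.002,"y": -0.002,"z": 0.175,"yaw": 1.8}
    - {"x": 0.002,"y": -0.002,"z": 0.187,"yaw": 1.8}
    - {"x": 0.002,"y": -0.002,"z": 0.19,"yaw": 1.8}
    - {"x": 0.002,"y": -0.002,"z": 0.19,"yaw": 1.8}
    - {"x": 0.002,"y": -0.002,"z": 0.19,"yaw": 1.8}
    - {"x": 0.002,"y": -0.002,"z": 0.19,"yaw": 1.8}

```text
time_s: 36.9
ee_pos: [0.644, -0.2039, 0.0125]
tool_rot: [1.0, -0.025, 0.001, 0.001]
force: [0.6, -0.3, 0.2]
grip_width: 0.899
gripper_force: 0.0
```

Run:
```python
from h import *
go([.642,-.2036,.008],-3.7)
```

```text
shift [-0.002  -0.0002  0.0045] yaw 0.9 | now [ 0.644  -0.2039  0.0125] -2.81 q6 1.15 t 36.9 F [ 0.6 -0.3  0.2]
```

apply_moves:
  commands:
    - {"x": 0,"y": 0,"z": 0,"yaw": 0}
    - {"x": 0,"y": 0,"z": 0,"yaw": 0}
    - {"x": 0,"y": 0,"z": 0,"yaw": 0}
    - {"x": 0,"y": 0,"z": 0,"yaw": 0}
    - {"x": 0,"y": 0,"z": -0.03,"yaw": 0}
    - {"x": 0,"y": 0,"z": -0.07,"yaw": 0}
    - {"x": 0,"y": 0,"z": -0.12,"yaw": 0}
    - {"x": 0,"y": 0,"z": -0.16,"yaw": 0}
    - {"x": 0,"y": 0,"z": -0.2,"yaw": -8.5}
    - {"x": 0,"y": 0,"z": -0.2,"yaw": -17}
  claw: -1

```text
time_s: 37.9
ee_pos: [0.646, -0.2048, 0.2187]
tool_rot: [0.992, 0.126, 0.005, 0.003]
force: [0.4, -0.7, -1.0]
grip_width: 0.69
gripper_force: 15.0
```

Run:
```python
from h import *
go([.633,-.0024,.2],84.3)
```

```text
shift [ 0.038  -0.1994  0.0174] yaw -69.8 | now [ 0.646  -0.2048  0.2187] 14.52 q6 0.85 t 37.9 F [ 0.4 -0.7 -1. ]
```

apply_moves:
  commands:
    - {"x": 0.004,"y": -0.02,"z": 0,"yaw": -8.5}
    - {"x": 0.008,"y": -0.04,"z": 0,"yaw": -17}
    - {"x": 0.012,"y": -0.06,"z": 0,"yaw": -25.5}
    - {"x": 0.016,"y": -0.09,"z": 0,"yaw": -34}
    - {"x": 0.022,"y": -0.12,"z": 0,"yaw": -42.5}
    - {"x": 0.028,"y": -0.15,"z": 0,"yaw": -51}
    - {"x": 0.034,"y": -0.18,"z": 0.005,"yaw": -59.5}
    - {"x": 0.0385,"y": -0.201,"z": 0.01,"yaw": -68}
    - {"x": 0.0385,"y": -0.201,"z": 0.017,"yaw": -69.8}
    - {"x": 0.0385,"y": -0.201,"z": 0.017,"yaw": -69.8}

```text
time_s: 38.9
ee_pos: [0.6303, 0.0019, 0.1927]
tool_rot: [0.743, 0.67, -0.001, -0.001]
force: [0.1, -0.5, -1.6]
grip_width: 0.692
gripper_force: 15.0
```

Run:
```python
from h import *
go([.6332,-.0004,.055],84.3)
```

```text
shift [-0.002   0.0035  0.1377] yaw -0.2 | now [0.6303 0.0019 0.1927] 84.06 q6 -0.07 t 38.9 F [ 0.1 -0.5 -1.6]
```

apply_moves:
  commands:
    - {"x": -0.001,"y": 0.001,"z": 0.03,"yaw": -0.2}
    - {"x": -0.001,"y": 0.001,"z": 0.07,"yaw": -0.2}
    - {"x": -0.001,"y": 0.001,"z": 0.1,"yaw": -0.2}
    - {"x": -0.001,"y": 0.001,"z": 0.12,"yaw": -0.2}
    - {"x": -0.001,"y": 0.001,"z": 0.135,"yaw": -0.2}
    - {"x": -0.001,"y": 0.001,"z": 0.137,"yaw": -0.2}
    - {"x": -0.001,"y": 0.001,"z": 0.137,"yaw": -0.2}
    - {"x": -0.001,"y": 0.001,"z": 0.137,"yaw": -0.2}
    - {"x": -0.001,"y": 0.001,"z": 0.137,"yaw": -0.2}
    - {"x": -0.001,"y": 0.001,"z": 0.137,"yaw": -0.2}

```text
time_s: 39.9
ee_pos: [0.6327, -0.0004, 0.0581]
tool_rot: [0.742, 0.67, 0.001, 0.001]
force: [0.6, -0.1, -1.6]
grip_width: 0.684
gripper_force: 15.0
```

Run:
```python
from h import *
go([.6332,-.0004,.0365],84.3)
```

```text
shift [0.     0.0005 0.0216] yaw -0.1 | now [ 6.327e-01 -4.000e-04  5.810e-02] 84.16 q6 -0.07 t 39.9 F [ 0.6 -0.1 -1.6]
```

apply_moves:
  commands:
    - {"x": 0,"y": 0.0005,"z": 0.008,"yaw": 0}
    - {"x": 0,"y": 0.0005,"z": 0.014,"yaw": 0}
    - {"x": 0,"y": 0.0005,"z": 0.018,"yaw": 0}
    - {"x": 0,"y": 0.0005,"z": 0.02,"yaw": 0}
    - {"x": 0,"y": 0.0005,"z": 0.021,"yaw": 0}
    - {"x": 0,"y": 0.0005,"z": 0.021,"yaw": 0}
    - {"x": 0,"y": 0.0005,"z": 0.021,"yaw": 0}
    - {"x": 0,"y": 0.0005,"z": 0.021,"yaw": 0}
    - {"x": 0,"y": 0.0005,"z": 0.021,"yaw": 0}
    - {"x": 0,"y": 0.0005,"z": 0.021,"yaw": 0}

```text
time_s: 40.9
ee_pos: [0.6327, -0.0003, 0.0362]
tool_rot: [0.742, 0.67, 0.0, 0.0]
force: [0.2, -0.6, -1.0]
grip_width: 0.685
gripper_force: 15.0
```

apply_moves:
  commands:
    - {"x": 0,"y": 0,"z": 0,"yaw": 0}
    - {"x": 0,"y": 0,"z": 0,"yaw": 0}
    - {"x": 0,"y": 0,"z": 0,"yaw": 0}
    - {"x": 0,"y": 0,"z": 0,"yaw": 0}
    - {"x": 0,"y": 0,"z": -0.03,"yaw": 0}
    - {"x": 0,"y": 0,"z": -0.07,"yaw": 0}
    - {"x": 0,"y": 0,"z": -0.12,"yaw": 0}
    - {"x": 0,"y": 0,"z": -0.16,"yaw": 0}
    - {"x": 0,"y": 0,"z": -0.175,"yaw": 0}
    - {"x": 0,"y": 0,"z": -0.175,"yaw": 0}
  claw: 0.8

```text
time_s: 41.9
ee_pos: [0.6344, -0.0006, 0.2148]
tool_rot: [0.742, 0.67, 0.002, 0.003]
force: [0.2, -0.7, -0.1]
grip_width: 0.895
gripper_force: 0.0
```

Run:
```python
from h import *
i=camera_info('wrist');im=snap('wrist','w10')
fit('box',.6337,-.0027,np.radians(84),.023,im=im,info=i)
SH['box']=('box',.045,.032,.04);fit('box',.6337,-.0027,np.radians(84),.003,im=im,info=i);SH['box']=('box',.045,.032,.02)
p=fit('box',.661,.198,np.radians(7),cam='top')
go([p[0],p[1],.2],7)
```

```text
box px [329. 178.] pos [ 0.6329 -0.0011] yaw 83.2 IoU 0.976
box px [329. 178.] pos [ 0.6328 -0.0015] yaw 83.2 IoU 0.983
box px [238. 150.] pos [0.6641 0.2124] yaw 22.2 IoU 0.47
shift [0.2148 0.0101 0.0104] yaw 77.2 | now [ 6.322e-01 -3.000e-04  2.104e-01] 84.17 q6 -0.07 t 42.0 F [-0.4 -0.7 -0.8]
```

apply_moves:
  commands:
    - {"x": 0.02,"y": 0.001,"z": 0,"yaw": 8.5}
    - {"x": 0.04,"y": 0.002,"z": 0,"yaw": 17}
    - {"x": 0.06,"y": 0.002,"z": 0,"yaw": 25.5}
    - {"x": 0.09,"y": 0.003,"z": 0,"yaw": 34}
    - {"x": 0.12,"y": 0.004,"z": 0,"yaw": 42.5}
    - {"x": 0.15,"y": 0.006,"z": 0,"yaw": 51}
    - {"x": 0.18,"y": 0.007,"z": 0.005,"yaw": 59.5}
    - {"x": 0.2,"y": 0.0075,"z": 0.01,"yaw": 68}
    - {"x": 0.2,"y": 0.0075,"z": 0.01,"yaw": 76.5}
    - {"x": 0.2,"y": 0.0075,"z": 0.01,"yaw": 77}

```text
time_s: 43.0
ee_pos: [0.659, 0.1985, 0.1977]
tool_rot: [0.998, 0.062, -0.003, 0.0]
force: [0.1, -0.5, -1.1]
grip_width: 0.901
gripper_force: 0.0
```

Run:
```python
from h import *
i=camera_info('wrist');im=snap('wrist','w11')
p=fit('box',.66,.198,.12,im=im,info=i); go([p[0],p[1],.01],np.degrees(p[2]))
```

```text
box px [316. 174.] pos [0.6607 0.1984] yaw 7.4 IoU 0.978
shift [ 0.0023 -0.0004  0.1884] yaw -0.1 | now [0.6593 0.1979 0.1984] 7.32 q6 1.57 t 43.05 F [ 1.1 -0.5  0. ]
```

apply_moves:
  commands:
    - {"x": 0.001,"y": 0,"z": 0.045,"yaw": 0}
    - {"x": 0.001,"y": 0,"z": 0.09,"yaw": 0}
    - {"x": 0.001,"y": 0,"z": 0.13,"yaw": 0}
    - {"x": 0.001,"y": 0,"z": 0.155,"yaw": 0}
    - {"x": 0.001,"y": 0,"z": 0.175,"yaw": 0}
    - {"x": 0.001,"y": 0,"z": 0.187,"yaw": 0}
    - {"x": 0.001,"y": 0,"z": 0.19,"yaw": 0}
    - {"x": 0.001,"y": 0,"z": 0.19,"yaw": 0}
    - {"x": 0.001,"y": 0,"z": 0.19,"yaw": 0}
    - {"x": 0.001,"y": 0,"z": 0.19,"yaw": 0}

```text
time_s: 44.05
ee_pos: [0.6623, 0.1981, 0.0126]
tool_rot: [0.998, 0.063, 0.001, -0.0]
force: [0.0, -0.5, -0.2]
grip_width: 0.898
gripper_force: 0.0
```

Run:
```python
from h import *
go([.6607,.1984,.01],7.4)
```

```text
shift [-0.0016 -0.0005  0.0026] yaw -0.2 | now [0.6623 0.1981 0.0126] 7.19 q6 1.57 t 44.05 F [ 0.  -0.5 -0.2]
```

apply_moves:
  commands:
    - {"x": 0,"y": 0,"z": 0,"yaw": 0}
    - {"x": 0,"y": 0,"z": 0,"yaw": 0}
    - {"x": 0,"y": 0,"z": 0,"yaw": 0}
    - {"x": 0,"y": 0,"z": 0,"yaw": 0}
    - {"x": 0,"y": 0,"z": -0.03,"yaw": 0}
    - {"x": 0,"y": 0,"z": -0.07,"yaw": 0}
    - {"x": 0,"y": 0,"z": -0.12,"yaw": 0}
    - {"x": 0,"y": 0,"z": -0.16,"yaw": 0}
    - {"x": 0,"y": 0,"z": -0.2,"yaw": -8.5}
    - {"x": 0,"y": 0,"z": -0.2,"yaw": -17}
  claw: -1

```text
time_s: 45.05
ee_pos: [0.6645, 0.1985, 0.2188]
tool_rot: [0.977, 0.212, 0.006, 0.001]
force: [1.6, 1.7, -0.3]
grip_width: 0.686
gripper_force: 15.0
```

Run:
```python
from h import *
go([.633,-.0024,.2],84.2)
```

```text
shift [-0.1123  0.1697  0.0181] yaw -59.7 | now [0.6645 0.1985 0.2188] 24.52 q6 1.27 t 45.05 F [ 1.6  1.7 -0.3]
```

apply_moves:
  commands:
    - {"x": -0.01,"y": 0.015,"z": 0,"yaw": -8.5}
    - {"x": -0.025,"y": 0.035,"z": 0,"yaw": -17}
    - {"x": -0.04,"y": 0.06,"z": 0,"yaw": -25.5}
    - {"x": -0.06,"y": 0.09,"z": 0,"yaw": -34}
    - {"x": -0.08,"y": 0.12,"z": 0,"yaw": -42.5}
    - {"x": -0.1,"y": 0.15,"z": 0,"yaw": -51}
    - {"x": -0.1115,"y": 0.168,"z": 0.005,"yaw": -59.5}
    - {"x": -0.1115,"y": 0.168,"z": 0.018,"yaw": -59.7}
    - {"x": -0.1115,"y": 0.168,"z": 0.018,"yaw": -59.7}
    - {"x": -0.1115,"y": 0.168,"z": 0.018,"yaw": -59.7}

```text
time_s: 46.05
ee_pos: [0.6281, 0.0002, 0.1923]
tool_rot: [0.744, 0.668, -0.0, -0.001]
force: [0.6, 0.7, -1.5]
grip_width: 0.686
gripper_force: 15.0
```

Run:
```python
from h import *
go([.6332,-.0008,.075],84.2)
```

```text
shift [-0.0005  0.0054  0.1173] yaw -0.4 | now [6.281e-01 2.000e-04 1.923e-01] 83.78 q6 -0.07 t 46.05 F [ 0.6  0.7 -1.5]
```

apply_moves:
  commands:
    - {"x": -0.0005,"y": 0.003,"z": 0.03,"yaw": -0.4}
    - {"x": -0.0005,"y": 0.003,"z": 0.07,"yaw": -0.4}
    - {"x": -0.0005,"y": 0.003,"z": 0.1,"yaw": -0.4}
    - {"x": -0.0005,"y": 0.003,"z": 0.113,"yaw": -0.4}
    - {"x": -0.0005,"y": 0.003,"z": 0.117,"yaw": -0.4}
    - {"x": -0.0005,"y": 0.003,"z": 0.117,"yaw": -0.4}
    - {"x": -0.0005,"y": 0.003,"z": 0.117,"yaw": -0.4}
    - {"x": -0.0005,"y": 0.003,"z": 0.117,"yaw": -0.4}
    - {"x": -0.0005,"y": 0.003,"z": 0.117,"yaw": -0.4}
    - {"x": -0.0005,"y": 0.003,"z": 0.117,"yaw": -0.4}

```text
time_s: 47.05
ee_pos: [0.6318, -0.0019, 0.0769]
tool_rot: [0.742, 0.671, 0.0, 0.001]
force: [-0.0, 0.6, -1.2]
grip_width: 0.687
gripper_force: 15.0
```

Run:
```python
from h import *
go([.6332,-.0008,.0565],84.2)
```

```text
shift [0.0012 0.0013 0.0204] yaw 0.1 | now [ 0.6318 -0.0019  0.0769] 84.26 q6 -0.08 t 47.05 F [-0.   0.6 -1.2]
```

apply_moves:
  commands:
    - {"x": 0.001,"y": 0.001,"z": 0.008,"yaw": 0}
    - {"x": 0.001,"y": 0.001,"z": 0.014,"yaw": 0}
    - {"x": 0.001,"y": 0.001,"z": 0.018,"yaw": 0}
    - {"x": 0.001,"y": 0.001,"z": 0.02,"yaw": 0}
    - {"x": 0.001,"y": 0.001,"z": 0.02,"yaw": 0}
    - {"x": 0.001,"y": 0.001,"z": 0.02,"yaw": 0}
    - {"x": 0.001,"y": 0.001,"z": 0.02,"yaw": 0}
    - {"x": 0.001,"y": 0.001,"z": 0.02,"yaw": 0}
    - {"x": 0.001,"y": 0.001,"z": 0.02,"yaw": 0}
    - {"x": 0.001,"y": 0.001,"z": 0.02,"yaw": 0}

```text
time_s: 48.05
ee_pos: [0.6325, -0.0009, 0.0562]
tool_rot: [0.742, 0.671, 0.0, 0.0]
force: [0.2, -0.4, -2.0]
grip_width: 0.69
gripper_force: 15.0
```

apply_moves:
  commands:
    - {"x": 0,"y": 0,"z": 0,"yaw": 0}
    - {"x": 0,"y": 0,"z": 0,"yaw": 0}
    - {"x": 0,"y": 0,"z": 0,"yaw": 0}
    - {"x": 0,"y": 0,"z": 0,"yaw": 0}
    - {"x": 0,"y": 0,"z": -0.03,"yaw": 0}
    - {"x": 0,"y": 0,"z": -0.07,"yaw": 0}
    - {"x": 0,"y": 0,"z": -0.12,"yaw": 0}
    - {"x": 0,"y": 0,"z": -0.16,"yaw": 0}
    - {"x": 0,"y": 0,"z": -0.16,"yaw": 0}
    - {"x": 0,"y": 0,"z": -0.16,"yaw": 0}
  claw: 0.8

```text
time_s: 49.05
ee_pos: [0.633, -0.0009, 0.2174]
tool_rot: [0.742, 0.671, 0.001, 0.001]
force: [0.1, 0.4, -0.3]
grip_width: 0.902
gripper_force: 0.0
```

Run:
```python
from h import *
i=camera_info('wrist');im=snap('wrist','w12')
fit('box',.6337,-.0027,np.radians(84),.043,im=im,info=i)
SH['box']=('box',.045,.032,.06);fit('box',.6337,-.0027,np.radians(84),.003,im=im,info=i)
s=snap('side','side1')
fit('box',.6337,-.0027,np.radians(84),.003,im=s,cam='side')
a=im[100:260,220:420];b=s[80:380,200:500]
o=np.zeros((400,800,3),np.uint8);o[:320,:400]=cv2.resize(a,(400,320));o[:,400:]=cv2.resize(b,(400,400));cv2.imwrite('pics/chk.png',o[:,:,::-1])
go([.43,.376,.22],-9)
```

```text
box px [319. 180.] pos [ 6.325e-01 -5.000e-04] yaw 84.8 IoU 0.962
box px [319. 180.] pos [ 0.6324 -0.0017] yaw 84.7 IoU 0.986
box px [264. 211.] pos [ 0.6327 -0.0022] yaw 83.0 IoU 0.948
shift [ 0.3547 -0.2382 -0.0047] yaw -86.7 | now [ 0.6316 -0.0007  0.2146] 84.27 q6 -0.08 t 49.15 F [-0.9 -0.6 -0.8]
```

View pics/chk.png

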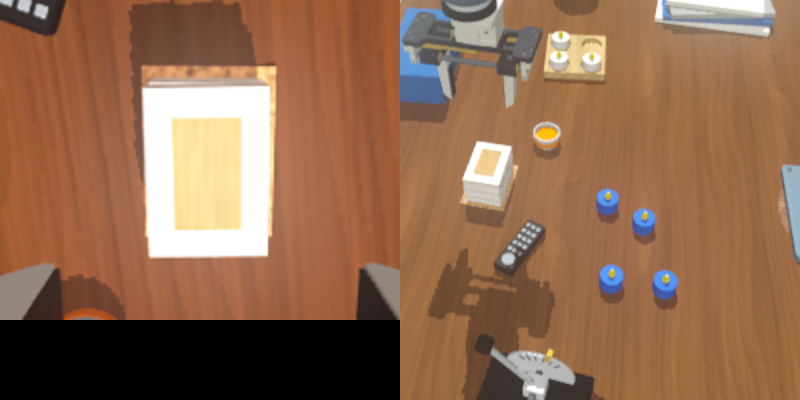

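The pile is square and centred within about 1 mm. The three tealights are seated, the lever is at the far stop, and the clip is visible at crop (549,355). Now over to the dimmer.

Run:
```python
from h import *
go([.50,.366,.22],-9)
```

```text
shift [ 0.3518 -0.1675 -0.0049] yaw -86.7 | now [ 0.6316 -0.0007  0.2146] 84.27 q6 -0.08 t 49.15 F [-0.9 -0.6 -0.8]
```

apply_moves:
  commands:
    - {"x": 0.03,"y": -0.015,"z": 0,"yaw": 8.5}
    - {"x": 0.06,"y": -0.03,"z": -0.005,"yaw": 17}
    - {"x": 0.1,"y": -0.05,"z": -0.005,"yaw": 25.5}
    - {"x": 0.14,"y": -0.067,"z": -0.005,"yaw": 34}
    - {"x": 0.18,"y": -0.086,"z": -0.005,"yaw": 42.5}
    - {"x": 0.22,"y": -0.105,"z": -0.005,"yaw": 51}
    - {"x": 0.26,"y": -0.124,"z": -0.005,"yaw": 59.5}
    - {"x": 0.3,"y": -0.143,"z": -0.005,"yaw": 68}
    - {"x": 0.34,"y": -0.162,"z": -0.005,"yaw": 76.5}
    - {"x": 0.352,"y": -0.167,"z": -0.005,"yaw": 85}

```text
time_s: 50.15
ee_pos: [0.4983, 0.3694, 0.2187]
tool_rot: [1.0, -0.003, -0.002, 0.0]
force: [-0.2, -0.7, -0.4]
grip_width: 0.902
gripper_force: 0.0
```

apply_moves:
  commands:
    - {"x": 0,"y": 0,"z": 0,"yaw": 8.3}
    - {"x": 0,"y": 0,"z": 0,"yaw": 8.3}
    - {"x": 0,"y": 0,"z": 0,"yaw": 8.3}
    - {"x": 0,"y": 0,"z": 0,"yaw": 8.3}
    - {"x": 0,"y": 0,"z": 0,"yaw": 8.3}
    - {"x": 0,"y": 0,"z": 0,"yaw": 8.3}
    - {"x": 0,"y": 0,"z": 0,"yaw": 8.3}
    - {"x": 0,"y": 0,"z": 0,"yaw": 8.3}
    - {"x": 0,"y": 0,"z": 0,"yaw": 8.3}
    - {"x": 0,"y": 0,"z": 0,"yaw": 8.3}
  claw: -0.2

```text
time_s: 51.15
ee_pos: [0.5015, 0.3661, 0.2211]
tool_rot: [0.997, -0.074, 0.0, -0.0]
force: [-0.4, -0.4, -0.3]
grip_width: 0.402
gripper_force: 0.0
```

```bash
cat >> h.py <<'E'
def yellow(im,reg):
    h=cv2.cvtColor(im,cv2.COLOR_RGB2HSV);m=((h[...,0]>18)&(h[...,0]<32)&(h[...,1]>140)&(h[...,2]>120)).astype(np.uint8)
    x0,y0,x1,y1=reg;k=np.zeros_like(m);k[y0:y1,x0:x1]=m[y0:y1,x0:x1]
    c=max(cv2.findContours(k,0,1)[0],key=cv2.contourArea); mo=cv2.moments(c); return np.array([mo['m10']/mo['m00'],mo['m01']/mo['m00']]),mo['m00']
E
python3 - <<'E'
from h import *
go([.564,.356,.22],-9)
i=camera_info('wrist');im=snap('wrist','w13')
for p in((.564,.356,.128),(.484,.345,.1),(.498,.3666,.04)): print(proj('wrist',p,i).round(1))
s=cv2.imread('pics/side1.png')[:,:,::-1];print(yellow(s,(290,320,340,370)))
import pickle;pickle.dump(i,open('w13.pkl','wb'))
cv2.imwrite('pics/w13c.png',cv2.resize(im[20:270,220:420],(600,750)[:2],interpolation=2)[:600,:,::-1])
E
```

```text
shift [0.0633 0.0007 0.0012] yaw 0.5 | now [0.5015 0.3661 0.2211] -8.47 q6 2.17 t 51.15 F [-0.4 -0.4 -0.3]
[325.4 126.3]
[349.3 209.5]
[324.4 184.6]
(array([311.53741497, 345.17687075]), 24.5)
```

View pics/w13c.png

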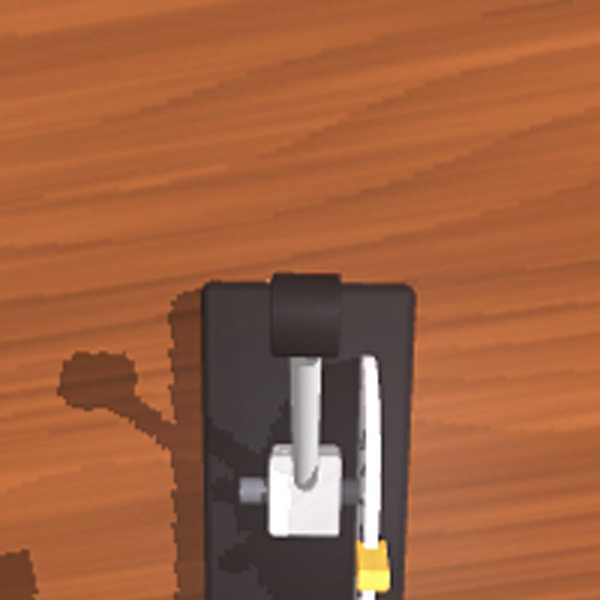

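```bash
cat >> h.py <<'E'
def dim(h,yaw):
    ex=np.array([np.cos(yaw),np.sin(yaw),0]);return np.array(h),ex,np.array([-ex[1],ex[0],0])
def model(kind,a,h,yaw):
    h,ex,ey=dim(h,yaw);t=a-.65;d=np.sin(t)*ex+np.array([0,0,np.cos(t)]);n=np.cos(t)*ex-np.array([0,0,np.sin(t)])
    if kind=='clip': return np.array([h+ey*(-.022+.005*j)+n*.0035*i+d*r for i in(-1,1) for j in(-1,1) for r in(.044,.066)])
    return np.array([h+d*.11+ey*.009*j+.011*(np.cos(q)*ex+np.array([0,0,np.sin(q)])) for j in(-1,1) for q in np.linspace(0,6.28,24)])
def cen(kind,a,h,yaw,cam,info):
    q=np.array([proj(cam,p,info) for p in model(kind,a,h,yaw)],np.float32);m=cv2.moments(cv2.convexHull(q));return np.array([m['m10'],m['m01']])/m['m00']
def angle(kind,obs,h,yaw,cam,info):
    A=np.arange(0,1.31,.005);e=[np.linalg.norm(cen(kind,a,h,yaw,cam,info)-obs) for a in A];k=int(np.argmin(e));return A[k].round(3),round(e[k],2)
E
python3 - <<'E'
from h import *
import pickle
i=pickle.load(open('w13.pkl','rb'));im=cv2.imread('pics/w13.png')[:,:,::-1]
g=cv2.cvtColor(im,cv2.COLOR_RGB2HSV)[...,2]
print(g[150,280:370:3],g[105:125,322]);
hs=cv2.cvtColor(im,cv2.COLOR_RGB2HSV);m=((hs[...,1]<90)&(hs[...,2]<90)).astype(np.uint8)
m=cv2.morphologyEx(m,cv2.MORPH_CLOSE,np.ones((7,7)))
for c in cv2.findContours(m,0,1)[0]:
  if cv2.contourArea(c)>2500: print(cv2.contourArea(c),cv2.boundingRect(c))
for r in(120,150,200,225): print(r,np.flatnonzero(m[r,230:400])[[0,-1]]+230)
y,a=yellow(im,(320,180,370,240));print('clip px',y,a)
F=ray('wrist',322.9,114.7,.026,i);print('far mid',F.round(4))
for yaw in(-.157,-.148):
  ex=np.array([np.cos(yaw),np.sin(yaw)]);c=F[:2]-.075*ex;h=[*c,.04]
  print(yaw,c.round(4),'knob',cen('knob',1.3,h,yaw,'wrist',i).round(1),angle('clip',y,h,yaw,'wrist',i),angle('knob',np.array([322,125.]),h,yaw,'wrist',i),angle('clip',np.array([311.5,345.2]),h,yaw,'side',camera_info('side')))
E
```

```text
[114 113 110  58  67  67  68  69  70  71  70  71  82 152 204 234  59  61
  63  63 149 255 127  79  78  70 190 185 184 186] [160 162 170 172 173 179  89  49  56  58  59  60  62  65  68  68  72  72
  74  73]
13076.0 (393, 259, 247, 102)
24113.0 (0, 259, 640, 141)
13467.5 (245, 112, 161, 188)
3008.0 (478, 68, 96, 58)
120 [287 357]
150 [288 356]
200 [288 354]
225 [289 353]
clip px [343.43868739 208.24870466] 96.5
far mid [0.5727 0.3571 0.026 ]
-0.157 [0.4986 0.3689] knob [322.2 126. ] (np.float64(0.445), np.float64(1.48)) (np.float64(1.305), np.float64(0.49)) (np.float64(0.425), np.float64(1.08))
-0.148 [0.4985 0.3682] knob [322.3 126. ] (np.float64(0.44), np.float64(2.28)) (np.float64(1.305), np.float64(0.53)) (np.float64(0.42), np.float64(0.67))
```

apply_moves:
  commands:
    - {"x": 0.03,"y": -0.001,"z": 0,"yaw": 0.5}
    - {"x": 0.0633,"y": -0.002,"z": 0.01,"yaw": 0.5}
    - {"x": 0.0633,"y": -0.002,"z": 0.04,"yaw": 0.5}
    - {"x": 0.0633,"y": -0.002,"z": 0.07,"yaw": 0.5}
    - {"x": 0.0633,"y": -0.002,"z": 0.095,"yaw": 0.5}
    - {"x": 0.0633,"y": -0.002,"z": 0.106,"yaw": 0.5}
    - {"x": 0.0633,"y": -0.002,"z": 0.106,"yaw": 0.5}
    - {"x": 0.0633,"y": -0.002,"z": 0.106,"yaw": 0.5}
    - {"x": 0.0633,"y": -0.002,"z": 0.106,"yaw": 0.5}
    - {"x": 0.0633,"y": -0.002,"z": 0.106,"yaw": 0.5}

```text
time_s: 52.2
ee_pos: [0.5652, 0.3592, 0.1168]
tool_rot: [0.997, -0.078, 0.001, -0.001]
force: [1.0, 0.1, -0.0]
grip_width: 0.399
gripper_force: 0.0
```

apply_moves:
  commands:
    - {"x": 0,"y": 0,"z": 0,"yaw": 0}
    - {"x": 0,"y": 0,"z": 0,"yaw": 0}
    - {"x": 0,"y": 0,"z": 0,"yaw": 0}
    - {"x": 0,"y": 0,"z": 0,"yaw": 0}
    - {"x": 0,"y": 0,"z": 0,"yaw": 0}
    - {"x": 0,"y": 0,"z": 0,"yaw": 0}
    - {"x": 0,"y": 0,"z": 0,"yaw": 0}
    - {"x": 0,"y": 0,"z": 0,"yaw": 0}
    - {"x": 0,"y": 0,"z": 0,"yaw": 0}
    - {"x": 0,"y": 0,"z": 0,"yaw": 0}
  claw: -1
  squeeze: 10

```text
time_s: 53.2
ee_pos: [0.5645, 0.359, 0.1154]
tool_rot: [0.997, -0.078, 0.0, -0.0]
force: [-0.1, 3.4, 3.4]
grip_width: 0.193
gripper_force: 10.0
```

Width .193 × 93 mm = 18 mm, so the knob is pinched. Before lowering it I'll confirm that the tealights and pile are still right.

Run:
```python
from h import *
s=snap('side','side2')
SH['pile']=('box',.045,.032,.06);SH['box']=SH['pile']
fit('box',.6337,-.0027,np.radians(84),.003,im=s,cam='side')
for x,y in((.5467,-.4021),(.5438,-.3342),(.4759,-.3371)): fit('tea',x,y,0,.009,im=s,cam='side')
```

```text
box px [287. 290.] pos [0.5776 0.1864] yaw 76.3 IoU 0.272
tea px [371. 243.] pos [0.1535 0.2172] yaw -5.8 IoU 0.002
tea px [371. 243.] pos [0.1535 0.2172] yaw -5.8 IoU 0.002
tea px [371. 243.] pos [0.1535 0.2172] yaw -5.8 IoU 0.002
```

apply_moves:
  commands:
    - {"x": -0.0138,"y": 0,"z": -0.009,"yaw": 0}
    - {"x": -0.0289,"y": 0,"z": -0.0158,"yaw": 0}
    - {"x": -0.0447,"y": 0,"z": -0.0202,"yaw": 0}
    - {"x": -0.0611,"y": 0,"z": -0.0223,"yaw": 0}
    - {"x": -0.0775,"y": 0,"z": -0.0219,"yaw": 0}
    - {"x": -0.09,"y": 0,"z": -0.0199,"yaw": 0}
    - {"x": -0.09,"y": 0,"z": -0.0199,"yaw": 0}
    - {"x": -0.09,"y": 0,"z": -0.0199,"yaw": 0}
    - {"x": -0.09,"y": 0,"z": -0.0199,"yaw": 0}
    - {"x": -0.09,"y": 0,"z": -0.0199,"yaw": 0}

```text
time_s: 54.25
ee_pos: [0.4748, 0.3737, 0.1356]
tool_rot: [0.997, -0.078, -0.0, -0.001]
force: [-2.4, 6.3, 5.1]
grip_width: 0.193
gripper_force: 10.0
```

apply_moves:
  commands:
    - {"x": 0,"y": 0,"z": 0,"yaw": 0}
    - {"x": 0,"y": 0,"z": 0,"yaw": 0}
    - {"x": 0,"y": 0,"z": 0,"yaw": 0}
    - {"x": 0,"y": 0,"z": -0.02,"yaw": 0}
    - {"x": 0,"y": 0,"z": -0.05,"yaw": 0}
    - {"x": 0,"y": 0,"z": -0.085,"yaw": 0}
    - {"x": -0.02,"y": 0,"z": -0.085,"yaw": 0}
    - {"x": -0.04,"y": 0,"z": -0.085,"yaw": 0}
    - {"x": -0.04,"y": 0,"z": -0.085,"yaw": 0}
    - {"x": -0.04,"y": 0,"z": -0.085,"yaw": 0}
  claw: -0.2

```text
time_s: 55.25
ee_pos: [0.436, 0.3787, 0.2198]
tool_rot: [0.997, -0.078, 0.0, 0.0]
force: [0.3, -0.5, -0.8]
grip_width: 0.396
gripper_force: 0.0
```

Run:
```python
from h import *
i=camera_info('wrist');im=snap('wrist','w14');s=snap('side','side3')
yaw=-.157;h=[.4986,.3689,.04]
y,a=yellow(im,(300,100,380,260));print('clip',y,a,angle('clip',y,h,yaw,'wrist',i))
hs=cv2.cvtColor(im,cv2.COLOR_RGB2HSV)
for A in(.35,.4,.45,.5): print(A,cen('knob',A,h,yaw,'wrist',i).round(1),cen('clip',A,h,yaw,'wrist',i).round(1))
c=cen('knob',.44,h,yaw,'wrist',i).astype(int);print(im[c[1]-24:c[1]+26:2,c[0]-4].max(-1))
go([.5,.37,.3],-9)
o=np.zeros((400,800,3),np.uint8);o[:,:400]=cv2.resize(im[110:210,270:370],(400,400),interpolation=2);o[:,400:]=cv2.resize(s[320:380,275:335],(400,400),interpolation=2)
cv2.imwrite('pics/lev.png',o[:,:,::-1])
```

```text
clip [347.8        138.58699187] 102.5 (np.float64(0.43), np.float64(0.96))
0.35 [324.2 170.8] [348.5 143.4]
0.4 [324.2 164.2] [348.7 140.5]
0.45 [324.2 157.3] [348.8 137.5]
0.5 [324.2 150.1] [348.9 134.5]
[57 53 57 58 61 65 66 65 61 59 57 55 52 50 47 51 50 51 62 63 63 63 64 62
 63]
shift [ 0.0639 -0.0014 -0.0804] yaw 0.0 | now [0.4366 0.3786 0.2196] -9.0 q6 2.25 t 55.35 F [ 1.5 -0.1  1. ]
```

View pics/lev.png

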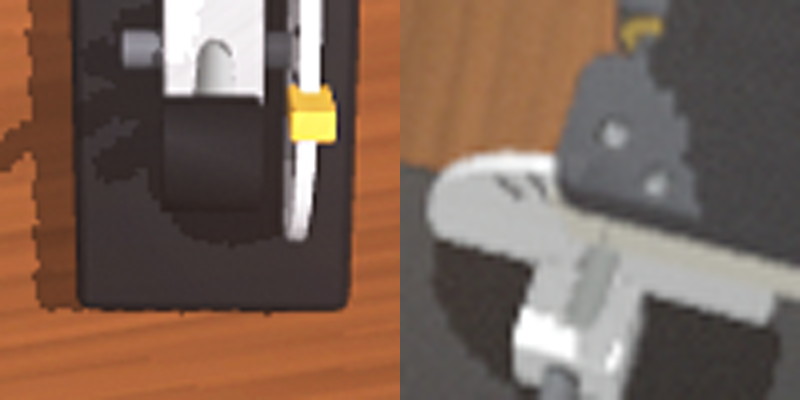

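The lever and clip are near each other, but the wrist view suggests the lever is at about 0.51 against the clip's 0.43, and the gripper hides the side view. I'll clear it and check with the other cameras.

apply_moves:
  commands:
    - {"x": -0.03,"y": 0.03,"z": -0.02,"yaw": 0}
    - {"x": -0.06,"y": 0.07,"z": -0.04,"yaw": 0}
    - {"x": -0.08,"y": 0.11,"z": -0.04,"yaw": 0}
    - {"x": -0.08,"y": 0.15,"z": -0.04,"yaw": 0}
    - {"x": -0.08,"y": 0.19,"z": -0.04,"yaw": 0}
    - {"x": -0.08,"y": 0.23,"z": -0.04,"yaw": 0}
    - {"x": -0.08,"y": 0.25,"z": -0.04,"yaw": 0}
    - {"x": -0.08,"y": 0.25,"z": -0.04,"yaw": 0}
    - {"x": -0.08,"y": 0.25,"z": -0.04,"yaw": 0}
    - {"x": -0.08,"y": 0.25,"z": -0.04,"yaw": 0}

```text
time_s: 56.35
ee_pos: [0.3185, 0.1451, 0.26]
tool_rot: [0.997, -0.078, -0.0, -0.0]
force: [-0.6, -0.7, 0.2]
grip_width: 0.4
gripper_force: 0.0
```

Run:
```python
from h import *
SH['box']=('box',.045,.032,.06)
s=snap('side','side4');t=snap('top','top4');yaw=-.157;h=[.4986,.3689,.04]
for n,im in(('side',s),('top',t)):
  i=camera_info(n)
  for A in(.35,.4,.45,.5,.55): print(n,A,cen('knob',A,h,yaw,n,i).round(1),cen('clip',A,h,yaw,n,i).round(1))
print(yellow(s,(290,320,340,370)),yellow(t,(165,195,195,230)))
fit('box',.6337,-.0027,np.radians(84),.003,im=s,cam='side')
for x,y in((.5467,-.4021),(.5438,-.3342),(.4759,-.3371)): fit('tea',x,y,0,.009,im=s,cam='side')
o=np.zeros((400,800,3),np.uint8);o[:,:400]=cv2.resize(t[180:230,150:200],(400,400),interpolation=2);o[:,400:]=cv2.resize(s[325:375,285:335],(400,400),interpolation=2)
cv2.imwrite('pics/lev2.png',o[:,:,::-1])
```

```text
side 0.35 [319.1 348.1] [313.4 347.1]
side 0.4 [316.1 346.9] [311.9 346.5]
side 0.45 [312.9 345.8] [310.5 346. ]
side 0.5 [309.8 344.7] [309.  345.5]
side 0.55 [306.6 343.7] [307.5 345. ]
top 0.35 [160.6 217.2] [178.7 214.1]
top 0.4 [160.9 214.9] [178.9 213.1]
top 0.45 [161.1 212.6] [179. 212.]
top 0.5 [161.4 210.4] [179.1 210.9]
top 0.55 [161.8 208.1] [179.3 209.8]Traceback (most recent call last):
  File "<stdin>", line 7, in <module>
  File "h.py", line 67, in yellow
    c=max(cv2.findContours(k,0,1)[0],key=cv2.contourArea); mo=cv2.moments(c); return np.array([mo['m10']/mo['m00'],mo['m01']/mo['m00']]),mo['m00']
ValueError: max() iterable argument is empty
```

Run:
```python
from h import *
s=cv2.imread('pics/side4.png')[:,:,::-1];t=cv2.imread('pics/top4.png')[:,:,::-1];s1=cv2.imread('pics/side1.png')[:,:,::-1]
yaw=-.157;h=[.4986,.3689,.04]
for n,im,ks in(('side',s,np.arange(.3,.62,.04)),('top',t,np.arange(.3,.62,.04))):
  i=camera_info(n);g=im.max(-1).astype(float)
  f=lambda A:cv2.convexHull(np.array([proj(n,p,i) for p in model('knob',A,h,yaw)],np.float32))
  for A in np.arange(.35,.66,.02):
    best=[]
    for k in(1.,1.4):
      c=f(A);m=c.mean((0,1));M=np.zeros((400*4,640*4),np.uint8);cv2.fillPoly(M,[(((c-m)*k+m+.5)*4).astype(np.int32)],1);best.append(cv2.resize(M.astype(np.float32),(640,400),interpolation=cv2.INTER_AREA))
    a,b=best; r=np.clip(b-a,0,1); print(n,round(A,2),'in',round((g*a).sum()/a.sum(),1),'ring',round((g*r).sum()/r.sum(),1))
for r in range(336,356,2): print(r,s.max(-1)[r,296:326])
SH['box']=('box',.045,.032,.06)
fit('box',.6337,-.0027,np.radians(84),.003,im=s,cam='side')
for x,y in((.5467,-.4021),(.5438,-.3342),(.4759,-.3371)): fit('tea',x,y,0,.009,im=s,cam='side')
```

```text
side 0.35 in 148.0 ring 142.7
side 0.37 in 139.3 ring 141.8
side 0.39 in 130.6 ring 140.8
side 0.41 in 122.0 ring 139.6
side 0.43 in 113.2 ring 139.1
side 0.45 in 104.0 ring 140.0
side 0.47 in 94.4 ring 142.5
side 0.49 in 85.4 ring 151.2
side 0.51 in 80.5 ring 159.2
side 0.53 in 86.6 ring 153.7
side 0.55 in 98.0 ring 143.6
side 0.57 in 108.9 ring 139.3
side 0.59 in 119.4 ring 140.0
side 0.61 in 129.4 ring 140.6
side 0.63 in 138.2 ring 141.9
side 0.65 in 147.4 ring 142.9
top 0.35 in 74.5 ring 66.7
top 0.37 in 70.2 ring 66.8
top 0.39 in 65.7 ring 68.1
top 0.41 in 61.0 ring 69.3
top 0.43 in 57.4 ring 71.1
top 0.45 in 53.7 ring 74.0
top 0.47 in 50.3 ring 78.7
top 0.49 in 47.1 ring 84.7
top 0.51 in 46.2 ring 88.9
top 0.53 in 49.2 ring 90.0
top 0.55 in 54.8 ring 88.1
top 0.57 in 61.7 ring 85.7
top 0.59 in 68.6 ring 84.4
top 0.61 in 76.2 ring 84.4
top 0.63 in 82.6 ring 84.6
top 0.65 in 88.8 ring 84.2
336 [157 160 159 160 163 162 159 157 156 155 147 145 142 141 147 146 144 145
 142 139 144 148 149 146 146 151 157 155 153 146]
338 [157 158 160 161 159 161 159 157 138 109  77  71  74  76  81  
[... 613 characters left out ...]
  64  63  63  65  67  66  67  63
  63 126 156 148 145 148 153 157 153 152 146 145]
350 [170 157 174 180 180 153 141 119  78  64  66  62  62  61  63  61  63  64
  72 218 234 226 209 189 169 159 154 151 147 149]
352 [181 181 182 180 180 182 178 181 153 137 124 105  99  75  74  67  73 105
 154 174 185 204 215 224 226 210 185 161 147 149]
354 [182 183 182 180 179 180 180 166 146 150 155 153 147 167 177 167 176 178
 179 166 160 154 121 132 176 203 215 219 201 174]
box px [263. 211.] pos [ 0.6327 -0.0028] yaw 84.3 IoU 0.951
tea px [320. 110.] pos [ 0.547  -0.4062] yaw 4.5 IoU 0.907
tea px [318. 126.] pos [ 0.5438 -0.3384] yaw 10.0 IoU 0.937
tea px [343. 126.] pos [ 0.474  -0.3411] yaw 9.0 IoU 0.94
```

All three cameras put the lever at about 0.51 against the clip's 0.43, so the knob slipped about 9 mm in the grip. The pile and tealights are intact. I'll push the knob back with shut fingers from the far side; the end stop gave the contact offset (TCP to knob centre) as 18.4 mm.

Run:
```python
from h import *
go([.538,.3626,.23],-9)
```

```text
shift [ 0.1836 -0.2487  0.0298] yaw 0.1 | now [0.3182 0.1453 0.2599] -8.89 q6 1.83 t 56.45 F [0.8 0.5 0. ]
```

apply_moves:
  commands:
    - {"x": 0.025,"y": -0.034,"z": 0,"yaw": 0.1}
    - {"x": 0.05,"y": -0.068,"z": 0,"yaw": 0.1}
    - {"x": 0.077,"y": -0.104,"z": 0,"yaw": 0.1}
    - {"x": 0.105,"y": -0.142,"z": 0,"yaw": 0.1}
    - {"x": 0.13,"y": -0.176,"z": 0,"yaw": 0.1}
    - {"x": 0.155,"y": -0.21,"z": 0,"yaw": 0.1}
    - {"x": 0.1836,"y": -0.2487,"z": 0,"yaw": 0.1}
    - {"x": 0.1836,"y": -0.2487,"z": 0.01,"yaw": 0.1}
    - {"x": 0.1836,"y": -0.2487,"z": 0.03,"yaw": 0.1}
    - {"x": 0.1836,"y": -0.2487,"z": 0.03,"yaw": 0.1}
  claw: -1

```text
time_s: 57.45
ee_pos: [0.5357, 0.3617, 0.2257]
tool_rot: [0.997, -0.078, -0.003, 0.002]
force: [-0.5, 0.8, 0.4]
grip_width: 0.004
gripper_force: 0.0
```

Run:
```python
from h import *
go([.538,.3626,.135],-9);go([.4935,.3697,.135],-9)
```

```text
shift [ 0.0027 -0.0016  0.0907] yaw 0.0 | now [0.5357 0.3617 0.2257] -8.98 q6 2.15 t 57.45 F [-0.5  0.8  0.4]
shift [-0.0424 -0.0017  0.0909] yaw 0.0 | now [0.5357 0.3617 0.2257] -8.98 q6 2.15 t 57.45 F [-0.5  0.8  0.4]
```

Descend and push most of the way.

apply_moves:
  commands:
    - {"x": 0.002,"y": -0.002,"z": 0.03,"yaw": 0}
    - {"x": 0.002,"y": -0.002,"z": 0.06,"yaw": 0}
    - {"x": 0.002,"y": -0.002,"z": 0.092,"yaw": 0}
    - {"x": 0.002,"y": -0.002,"z": 0.092,"yaw": 0}
    - {"x": -0.01,"y": -0.002,"z": 0.092,"yaw": 0}
    - {"x": -0.02,"y": -0.002,"z": 0.092,"yaw": 0}
    - {"x": -0.027,"y": -0.002,"z": 0.092,"yaw": 0}
    - {"x": -0.032,"y": -0.002,"z": 0.092,"yaw": 0}
    - {"x": -0.035,"y": -0.002,"z": 0.092,"yaw": 0}
    - {"x": -0.035,"y": -0.002,"z": 0.092,"yaw": 0}

```text
time_s: 58.45
ee_pos: [0.5036, 0.3693, 0.1387]
tool_rot: [0.997, -0.079, 0.0, -0.0]
force: [0.2, 0.3, 0.9]
grip_width: 0.005
gripper_force: 0.0
```

Run:
```python
from h import *
go([.4931,.3698,.135],-9)
```

```text
shift [-0.0105  0.0012  0.0037] yaw -0.0 | now [0.5036 0.3693 0.1387] -9.05 q6 2.18 t 58.45 F [0.2 0.3 0.9]
```

apply_moves:
  commands:
    - {"x": -0.002,"y": 0,"z": 0.002,"yaw": 0}
    - {"x": -0.004,"y": 0,"z": 0.002,"yaw": 0}
    - {"x": -0.006,"y": 0,"z": 0.002,"yaw": 0}
    - {"x": -0.008,"y": 0,"z": 0.002,"yaw": 0}
    - {"x": -0.009,"y": 0,"z": 0.002,"yaw": 0}
    - {"x": -0.01,"y": 0,"z": 0.002,"yaw": 0}
    - {"x": -0.0105,"y": 0,"z": 0.002,"yaw": 0}
    - {"x": -0.0105,"y": 0,"z": 0.002,"yaw": 0}
    - {"x": -0.0105,"y": 0,"z": 0.002,"yaw": 0}
    - {"x": -0.0105,"y": 0,"z": 0.002,"yaw": 0}

```text
time_s: 59.45
ee_pos: [0.4933, 0.3707, 0.136]
tool_rot: [0.997, -0.079, -0.0, 0.0]
force: [0.9, -1.0, -0.3]
grip_width: 0.01
gripper_force: 0.3
```

apply_moves:
  commands:
    - {"x": 0.02,"y": 0,"z": 0,"yaw": 0}
    - {"x": 0.03,"y": 0,"z": -0.03,"yaw": 0}
    - {"x": 0.03,"y": 0,"z": -0.08,"yaw": 0}
    - {"x": 0,"y": 0,"z": -0.1,"yaw": 0}
    - {"x": -0.04,"y": 0,"z": -0.1,"yaw": 0}
    - {"x": -0.06,"y": 0,"z": -0.09,"yaw": 0}
    - {"x": -0.06,"y": 0,"z": -0.085,"yaw": 0}
    - {"x": -0.06,"y": 0,"z": -0.085,"yaw": 0}
    - {"x": -0.06,"y": 0,"z": -0.085,"yaw": 0}
    - {"x": -0.06,"y": 0,"z": -0.085,"yaw": 0}

```text
time_s: 60.45
ee_pos: [0.4354, 0.38, 0.221]
tool_rot: [0.997, -0.08, 0.0, -0.0]
force: [-0.1, 0.0, -0.1]
grip_width: 0.002
gripper_force: 0.0
```

```bash
cat >> h.py <<'E'
def knobscan(n,im,info,h=[.4986,.3689,.04],yaw=-.157):
    g=im.max(-1).astype(float);A=np.arange(.3,.66,.01);v=[]
    for a in A:
        c=cv2.convexHull(np.array([proj(n,p,info) for p in model('knob',a,h,yaw)],np.float32))
        M=np.zeros((1600,2560),np.uint8);cv2.fillPoly(M,[((c+.5)*4).astype(np.int32)],1);m=cv2.resize(M.astype(np.float32),(640,400),interpolation=cv2.INTER_AREA);v.append((g*m).sum()/m.sum())
    k=int(np.argmin(v));print(n,'lever',A[k].round(2),np.round(v[max(k-2,0):k+3],1))
E
python3 - <<'E'
from h import *
i=camera_info('wrist');im=snap('wrist','w15');yaw=-.157;h=[.4986,.3689,.04]
y,a=yellow(im,(300,100,380,260));print('clip',y,a,angle('clip',y,h,yaw,'wrist',i));knobscan('wrist',im,i)
t=snap('top','top5');knobscan('top',t,camera_info('top'))
import pickle;pickle.dump(i,open('w15.pkl','wb'));go([.35,.15,.26],-9)
E
```

```text
clip [348.90566038 137.5754717 ] 106.0 (np.float64(0.43), np.float64(1.05))
wrist lever 0.41 [56.7 56.2 55.5 55.6 58.6]
top lever 0.4 [65.4 64.9 64.6 64.7 65.4]
shift [-0.0476  0.2406 -0.0391] yaw -0.1 | now [0.4352 0.38   0.2209] -9.13 q6 2.25 t 60.55 F [ 0.7  0.4 -0. ]
```

apply_moves:
  commands:
    - {"x": -0.01,"y": 0.03,"z": -0.02,"yaw": 0}
    - {"x": -0.02,"y": 0.07,"z": -0.04,"yaw": 0}
    - {"x": -0.03,"y": 0.11,"z": -0.04,"yaw": 0}
    - {"x": -0.05,"y": 0.15,"z": -0.04,"yaw": 0}
    - {"x": -0.06,"y": 0.19,"z": -0.04,"yaw": 0}
    - {"x": -0.08,"y": 0.23,"z": -0.04,"yaw": 0}
    - {"x": -0.08,"y": 0.25,"z": -0.04,"yaw": 0}
    - {"x": -0.08,"y": 0.25,"z": -0.04,"yaw": 0}
    - {"x": -0.08,"y": 0.25,"z": -0.04,"yaw": 0}
    - {"x": -0.08,"y": 0.25,"z": -0.04,"yaw": 0}

```text
time_s: 61.55
ee_pos: [0.3165, 0.1465, 0.2611]
tool_rot: [0.997, -0.079, 0.0, -0.0]
force: [0.2, 0.1, -0.9]
grip_width: 0.004
gripper_force: 0.0
```

Run:
```python
from h import *
import pickle
s=snap('side','side6');t=snap('top','top6')
knobscan('side',s,camera_info('side'));knobscan('top',t,camera_info('top'))
knobscan('side',cv2.imread('pics/side4.png'),camera_info('side'));knobscan('side',cv2.imread('pics/side0.png'),camera_info('side'))
i=pickle.load(open('w15.pkl','rb'));w=cv2.imread('pics/w15.png')[:,:,::-1].copy()
h=[.4986,.3689,.04]
def hull(A,n,i,k): return cv2.convexHull(np.array([proj(n,p,i) for p in model(k,A,h,-.157)],np.float32))
W=cv2.resize(w[110:210,270:370],(400,400),interpolation=2);S=cv2.resize(s[325:375,285:335],(400,400),interpolation=2)
for A,c in((.43,(255,0,0)),):
  for k in('knob','clip'):
    cv2.polylines(W,[((hull(A,'wrist',i,k)-[270,110]+.5)*4).astype(np.int32)],True,c,1);cv2.polylines(S,[((hull(A,'side',camera_info('side'),k)-[285,325]+.5)*8).astype(np.int32)],True,c,1)
cv2.imwrite('pics/fin.png',np.hstack([W,S])[:,:,::-1])
```

```text
side lever 0.41 [85.2 81.2 78.5 78.7 81.4]
top lever 0.41 [45.1 44.4 44.3 45.2 46.9]
side lever 0.51 [85.4 81.8 80.5 82.3 86.6]
side lever 0.58 [74.9 69.9 68.3 70.3 74.8]
```

View pics/fin.png

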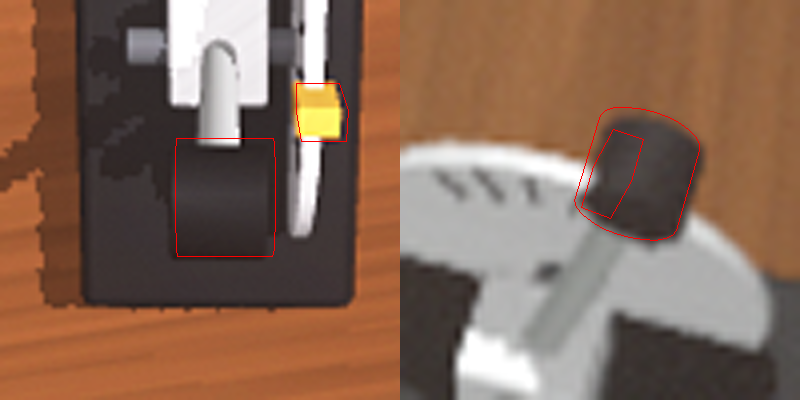

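The lever reads about 0.41 to 0.42 and the clip about 0.43. The gap is about 0.02 rad and depends on the hinge position, so I'll check that from the plate's near and far edges.

Run:
```python
from h import *
import pickle
i=pickle.load(open('w15.pkl','rb'));w=cv2.imread('pics/w15.png')[:,:,::-1]
v=w.max(-1).astype(int);print(v[180:194,300],v[180:194,335])
yaw=-.157;ex=np.array([np.cos(yaw),np.sin(yaw)])
for r in(184.5,185.5,186.5): N=ray('wrist',322,r,.026,i);print(r,N[:2].round(4),'len',np.dot(np.array([.5727,.3571])-N[:2],ex).round(4),'centre from near',(N[:2]+.075*ex).round(4))
y,_=yellow(w,(300,100,380,260))
o=np.array([.0,.0])
kn=ray
for h in([.4986,.3689,.04],[.4996,.3687,.04],[.5006,.3685,.04]):
  print(h,'clip',angle('clip',y,h,yaw,'wrist',i)); knobscan('wrist',w,i,h); knobscan('side',cv2.imread('pics/side6.png'),camera_info('side'),h); print('clip side',angle('clip',np.array([311.5,345.2]),h,yaw,'side',camera_info('side')))
```

```text
[ 61  61  61  60  57  49  61 160 176 185 187 179 165 166] [ 60  61  61  60  60  52  49 149 169 174 176 175 171 167]
184.5 [0.4295 0.3838] len 0.1456 centre from near [0.5036 0.3721]
185.5 [0.4284 0.384 ] len 0.1468 centre from near [0.5025 0.3723]
186.5 [0.4272 0.3842] len 0.148 centre from near [0.5013 0.3725]
[0.4986, 0.3689, 0.04] clip (np.float64(0.43), np.float64(1.05))
wrist lever 0.41 [56.7 56.2 55.5 55.6 58.6]
side lever 0.41 [85.2 81.2 78.5 78.7 81.4]
clip side (np.float64(0.425), np.float64(1.1))
[0.4996, 0.3687, 0.04] clip (np.float64(0.41), np.float64(1.07))
wrist lever 0.4 [56.7 56.2 55.5 55.6 58.6]
side lever 0.4 [85.3 81.8 78.5 79.  81.7]
clip side (np.float64(0.41), np.float64(1.13))
[0.5006, 0.3685, 0.04] clip (np.float64(0.39), np.float64(1.09))
wrist lever 0.39 [56.7 56.1 55.5 55.6 58.4]
side lever 0.39 [85.6 82.1 78.7 79.1 81.4]
clip side (np.float64(0.39), np.float64(1.17))
```

With the hinge corrected to x ≈ 0.500, the lever (≈0.395 to 0.40) and clip (≈0.40) agree. The arm is clear, so I'm handing the job in.

```bash
python3 -c "
from plant import ctrl
print(ctrl.job_done())"
```

```text
the job is handed in; nothing more can be done
None
```

The job is handed in: I raised the lever to its end stop first, put all three tealights upright in their own pockets, piled the three card boxes square on the mat (about 1 mm off centre), then set the lever in line with the clip, to within about 0.02 rad as measured in the camera images.

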